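Release the hidden catch of a drop-front desk cabinet and fetch the stamp

TASK

Fetch the rubber stamp out of the small wooden desk cabinet and stand it gently, upright, on the middle of the memo block. The cabinet's drop-front flap has a safety catch hidden behind it: draw the flap ajar by its knob as far as the catch lets it, feel through the gap for the catch and hold it down while you pull the flap past it, then fold the flap all the way down and leave it open. Never tip the stamp over, and leave the other things where they stand.

Things in the scene. Friction and masses are not known exactly. Their poses are not given: they have to be found in the camera images.
- cabinet: Small wooden desk cabinet, fixed: 280 wide (y), 120 deep (x), 225 mm high, closed by a drop-front flap. Origin: centre of its underside on the table; x points from the front into it, z up. The front plane (the shut flap's inner face) lies at x = -60 mm. Inside: floor 20 mm above the table, clear width 260 mm, back wall at x = +52 mm.
- flap (a joint): Angle of the wooden flap (280 wide, 203 high, 12 mm thick) about its lower edge: 0 shut, 1.25 rad folded down to the front (end stop). The hinge is stiff and stays wherever it is left; 2.5 N across the upper edge move it. It starts shut or a few degrees ajar. A hidden catch (see catch_band, catch_row) stops it at about 0.25 rad until it is held down.
- flap_hinge (a point): Middle of the flap's hinge line: 20 mm above the table, in the cabinet's front plane, in the lower edge of the flap's inner face. Its axes are the flap's: z up along the flap, x inwards, y along the hinge.
- flap_knob (a point): Centre of the flap's round brass knob: head 22 mm in diameter and 13 mm thick, on a 10 mm stem, 22 mm clear of the flap's outer face, in the middle of its width, 175 mm up from the hinge line (28 mm below the flap's upper edge).
- flap_edge (a point): Middle of the flap's upper edge on its inner face, 203 mm up from the hinge line. With the flap held at the catch, the gap between flap and cabinet is about 48 mm wide here and 36 mm at the catch's arm.
- stamp_centre (a point): Centre of the wooden rubber stamp, half-way up (34.5 mm above its foot). Foot block 28 x 64 x 18 mm high (long side along its y, roughly across the cabinet), above it a round turned knob up to 28 mm thick, 69 mm high in all; 50 to 90 g. It stands on the cabinet's floor just behind the flap, near the middle of the width; take it by the knob, leaning in under the top.
- memo_top (a point): Centre of the top face of the memo block lying on the table: 105 x 135 x 11 mm thick, fixed, long side along its y. The stamp belongs here. It lies about 100 mm in front of a tall computer tower (426 mm high) that stands behind it and to its right: keep clear of that.
- glue_stick: Glue stick, 27 mm thick and 90 mm high, standing in the cabinet's back left corner. Origin: middle of its foot. Not to be moved.
- staple_carton: Carton of staples, 45 x 110 x 22 mm high, lying along the cabinet's back wall. Origin: middle of its underside. Not to be moved.
- coffee_mug: Stoneware mug, 82 mm wide (118 mm with its handle) and 94 mm high, between the cabinet and the computer tower. Origin: middle of its foot. Not to be moved.
- rubber_stamp: The same rubber stamp as a whole; origin: middle of the underside of its foot.
- rail_mid (a point): Middle of the lower front edge of the rail along the top of the cabinet's opening: in the front plane, 187 mm above the table. The rail is 12 mm deep; the catch's tooth hooks behind it. The clear opening is 20 to 187 mm high.
- catch_band (a point): Point on the flap's inner face, mid-width, 152.5 mm up from the hinge line (flap's axes). On this line, up to 80 mm left or right (place not measured), a white plastic catch is screwed: a sprung arm 16 mm wide, 5 mm thick, sticking out 60 mm squarely from the flap (its x), pivoting at the flap, with an upright tooth at the end that hooks behind the cabinet's rail.
- catch_row (a point): Mid-width point of the line (along the flap's y) on which the catch's press pad has its top: 159.5 mm up from the hinge line, 24 mm inwards of the flap. Pad: round bar, 20 mm wide, across the arm. Pressed 6 to 9 mm down (3 N at first, 9 N when the tooth is clear, 13 N at its stop) it frees the flap while that is pulled out; beyond 0.45 rad the catch is out.
- pen_2: White ballpoint pen, 145 mm long (its y) and 11 mm thick, lying on the table between the cabinet and the memo block. Origin: its middle, on the table. Not to be moved.

How it is judged:
On the way:
1. the flap is past its catch and folded wide open (value of joint flap above 1.05 rad), for 0.2 s.
At the end, for the whole second after the job is handed in: the flap is still folded down (past 1.0 rad) and the stamp stands upright (within 0.1 rad) and at rest on the memo block, its centre within 30 mm of the block's middle (value of joint flap above 1 rad and horizontal distance between stamp_centre and memo_top below 0.03 m and height (world z) of stamp_centre between 0.04 and 0.052 m and angle between stamp_centre's own z axis and vertical below 0.1 rad and linear speed of rubber_stamp below 0.02 m/s); the robot touches nothing.
It fails at once if the stamp is tipped over (more than 0.8 rad) (angle between stamp_centre's own z axis and vertical above 0.8 rad).
It fails at once if the stamp is dropped or thumped onto the memo block (over 0.6 m/s just above it) (horizontal distance between stamp_centre and memo_top below 0.06 m and height (world z) of stamp_centre below 0.1 m and linear speed of rubber_stamp above 0.6 m/s).
It fails at once if a loose bystander (glue stick, staple carton, mug, pen) is moved more than 30 mm (distance of any of glue_stick, staple_carton, coffee_mug, pen_2 from where it was at the start of the episode above 0.03 m).
It also fails if it takes over 72 s, if anything falls off the work surface, if the arm or the gripper's body presses on something with over 40 N, if the wrist force passes 120 N, or if a joint passes its speed limit or range.

ROBOT

A 6-joint arm with a two-finger parallel gripper is mounted at the origin on a cart in front of the work surface, level with it; the furniture and walls round the work are solid. World frame = base frame: x ahead of the robot, y to its left, z up, the work surface at z = 0. Lengths are in m, angles in rad, forces in N, time in s.
With the tool pointing down it reaches from about 0.375 to 0.9 m from the base axis. Payload 3.1 kg.
Tool frame: the origin (TCP) lies where the fingers leave the gripper's body, on its centre line; the fingertips stand 70 mm ahead of it and the grasp point (between the pads) lies 51 mm ahead of it; z points along the fingers, y is the line along which they close (so a half turn about z gives the same grasp; the last joint's range is limited). The gripper opens to 87 mm and grips with 3 to 60 N. Pads are 19 mm wide; open, the fingers measure 117 mm over their backs; the gripper's body (75 mm by 190 mm) begins 51 mm behind the grasp point.
Start: joints at [1.046, 0.527, 1.433, -0, 1.181, -0.178], TCP at [0.212, 0.588, 0.292] pointing down, gripper open.
Joint ranges: [-3.08, 3.08], [-0.75, 2.2], [0.22, 2.44], [-1.43, 4.57], [0, 2.65], [-2.85, 2.85]. Speed limits (rad/s): [2.79, 2.79, 3.14, 3.14, 3.14, 3.14].

INTERFACE

Orientations are given as a unit quaternion [x, y, z, w].
In Python, from rig import robot gives the robot as it stands.
- The arm moves only by the tool send_rows, never from a script. Its argument "deltas" is text: rows parted by semicolons, each of 7 numbers parted by spaces: the shift along the tool's x, y, z in mm, then the turn, a rotation vector about the tool's x, y, z in degrees, then the opening, from 0 (shut) to 1 (fully open). A call has 1 to 10 rows; each row shifts and turns the commanded pose from where the row before left it, along the tool's axes as they then stand; what a row does not reach is not made up. A row lasts 1/8 s, in which the tool goes at most 62.5 mm and 10.7 degrees, less where a joint would pass 70% of its speed; a pose out of reach is approached as far as the arm can. A call is refused whole if a number of a shift passes 62.5 or a number of a turn 10.7, either way. A call with a gripper value outside its range is refused whole. The fingers move at their own pace and stop on an object; "newtons" is the grip in N (left out, the last holds). Time passes only in rows, so rows that do not move let the fingers close. It gives the time, the measured TCP pose, the force, the opening and the grip force at its end, in the units of the state.
- robot.get_obs(): the state, without advancing time (a new reading comes with each control period).
- robot.camera(name): name is "scene" or "top" or "wrist"; returns a dict with "image" (420x560x3 uint8, red, green, blue), "depth" (420x560 float32, m along the optical axis (not along the pixel's ray), 0 where there is no reading), "fovy" (degrees; the focal length in pixels is half the picture's height over the tangent of half this angle, whatever the lens; pixels are square), "cx", "cy" (the principal point, pixels), "rvec" (rotation vector, rad) and "tvec" (3), from world to camera coordinates, as OpenCV has them. Camera axes: x right, y down, z forward; pixel columns grow to the right and rows downward; lengths in m; the calibration is good to about 2 mm. A picture is of the moment at which its call begins.
- robot.hand_in(): hands the job in; it is judged then, once.
Trained networks look in the newest picture that a camera, given by its name, has taken for a name from the list of things; names that differ only in an ending like _2 or _b are one class to them, and where a whole thing is asked for, a point or a joint stands for the part that bears it (a point fixed in the world has none). Each returns a list of dicts, best first, with "p" (0 to 1); they miss things now and then, are a little off and sometimes report something else, mostly with a low value. They report only what shows in the picture. A call takes as long as a camera call.
- robot.find_in(camera, thing): "box" ([left, top, right, bottom] in pixels, round what is visible of it).
- robot.cut_out(camera, thing): "region" (420x560 bool, what is visible of it) and "box" ([left, top, right, bottom] in pixels, round what is visible of it).
The state is a dict: "time": time; "q": joint angles; "joint_velocities": joint speeds; "joint_torque": joint torques, N m; "position": TCP position; "tool_rot": TCP orientation; "ft_force": force on the tool from outside, world axes, zero at the start; "moment": the same for the moment, N m; "grip_width": finger opening in m; "grip_force": force on a finger pad.
Only numpy, scipy, OpenCV 4.12 (cv2) and the standard library are available. Lean on these libraries where they do the work, as an engineer would, in place of code of your own. Each camera call takes 0.05 s, during which the arm holds its last target. There are 200 camera calls.

## Working session

There is one attempt and no reset: what is moved stays moved. The work goes in short steps, Python scripts to look and compute and a tool call to move; the robot and the scene stay as the last step left them, time stands still between calls to the robot, and variables do not carry over. Pictures are saved under pics/ and viewed, at most 10 in all, crops included, and the job is handed in when it is done.

Besides the shell and the picture viewer there is one more tool, called after ">>>" as name(argument=value, ...), one argument or row to a line, values as JSON. send_rows: Moves the arm, as the interface text tells. Its arguments: {"type":"object","properties":{"deltas":{"type":"string"},"newtons":{"type":"number"}},"required":["deltas"]}

```bash
ls; mkdir -p pics; cat > h.py <<'E'
import numpy as np, cv2
from rig import robot
from scipy.spatial.transform import Rotation as R
def cam(n):
    c=robot.camera(n); c['f']=210/np.tan(np.radians(c['fovy'])/2)
    c['R']=R.from_rotvec(np.ravel(c['rvec'])).as_matrix(); c['t']=np.ravel(c['tvec']); return c
def cloud(c):
    v,u=np.mgrid[:420,:560]; d=c['depth']
    p=np.stack([(u-c['cx'])/c['f']*d,(v-c['cy'])/c['f']*d,d],-1)
    w=(p-c['t'])@c['R']; w[d==0]=np.nan; return w
def save(c,n,crop=None,s=1):
    im=c['image'][...,::-1]
    if crop: im=im[crop[1]:crop[3],crop[0]:crop[2]]
    cv2.imwrite('pics/'+n,cv2.resize(im,None,fx=s,fy=s,interpolation=cv2.INTER_CUBIC))
def proj(c,p):
    q=c['R']@np.asarray(p)+c['t']; return q[:2]/q[2]*c['f']+[c['cx'],c['cy']]
E
cat > a.py <<'E'
from h import *
np.set_printoptions(precision=3,suppress=True)
ims=[]
for n in ['scene','top']:
    c=cam(n); w=cloud(c); ims.append(c['image'][...,::-1])
    print(n,'campos',-c['R'].T@c['t'],c['R'][2])
    for t in ['cabinet','flap','flap_knob','memo_top','coffee_mug','pen_2','rubber_stamp']:
        for r in robot.cut_out(n,t)[:2]:
            m=r['region']; p=w[m]; p=p[~np.isnan(p[:,0])]
            if len(p): print(t,round(r['p'],2),r['box'],len(p),np.median(p,0),np.percentile(p,3,0),np.percentile(p,97,0))
    np.save(n+'.npy',w)
cv2.imwrite('pics/a.png',cv2.resize(np.vstack(ims),(560*5//7,840*5//7)))
print(robot.get_obs())
E
python3 a.py
```

```text
pics
scene campos [-0.196  0.591  0.6  ] [ 0.765 -0.473 -0.437]
cabinet 0.96 [153.8, 164.8, 287.5, 293.7] 11462 [0.601 0.284 0.156] [0.581 0.124 0.025] [0.706 0.398 0.226]
flap 0.57 [171.9, 177.6, 285.8, 286.1] 7976 [0.595 0.267 0.132] [0.581 0.119 0.027] [0.612 0.385 0.223]
flap_knob 0.62 [175.0, 179.4, 285.5, 286.1] 7895 [0.595 0.267 0.131] [0.581 0.119 0.027] [0.612 0.384 0.222]
flap_knob 0.21 [152.9, 164.1, 286.1, 292.1] 11583 [0.602 0.283 0.156] [0.581 0.122 0.024] [0.709 0.398 0.226]
memo_top 0.97 [364.9, 242.5, 425.9, 279.3] 1222 [ 0.425 -0.133  0.012] [ 0.362 -0.197  0.003] [ 0.493 -0.075  0.014]
coffee_mug 0.84 [292.6, 198.5, 327.8, 237.3] 1046 [ 0.667 -0.014  0.066] [ 0.624 -0.06   0.01 ] [0.731 0.016 0.094]
top campos [0.069 0.068 0.933] [ 0.551  0.033 -0.834]
cabinet 0.8 [135.7, 119.8, 277.6, 228.9] 13895 [0.609 0.252 0.22 ] [0.582 0.121 0.034] [0.719 0.382 0.226]
flap 0.63 [132.5, 164.3, 283.4, 230.6] 7743 [0.597 0.247 0.143] [0.581 0.118 0.026] [0.613 0.379 0.223]
flap_knob 0.97 [135.2, 164.3, 281.2, 230.1] 7576 [0.597 0.247 0.143] [0.581 0.118 0.029] [0.613 0.378 0.223]
memo_top 0.59 [357.9, 264.6, 432.2, 338.6] 3106 [ 0.428 -0.141  0.011] [ 0.365 -0.203  0.007] [ 0.495 -0.081  0.014]
coffee_mug 0.96 [318.2, 162.9, 356.9, 218.4] 1578 [ 0.681 -0.023  0.074] [ 0.625 -0.06   0.006] [0.733 0.015 0.094]
pen_2 0.6 [315.0, 279.2, 346.2, 325.3] 242 [ 0.424 -0.009  0.007] [ 0.382 -0.041 -0.002] [0.469 0.023 0.011]
{'time': 0.8, 'q': array([ 1.047,  0.527,  1.433,  0.   ,  1.181, -0.178]), 'joint_velocities': array([ 0.002,  0.001,  0.   , -0.001, -0.001, -0.002]), 'joint_torque': array([ -0.001, -43.995, -17.698,   0.063,   0.05 ,  -0.   ]), 'position': array([0.212, 0.588, 0.292]), 'tool_rot': array([0.172, 0.985, 0.   , 0.   ]), 'ft_force': array([0.543, 0.261, 0.176]), 'moment': array([ 0.001,  0.039, -0.015]), 'grip_force': 0.0, 'grip_width': 0.08693069006468347}
```

View pics/a.png

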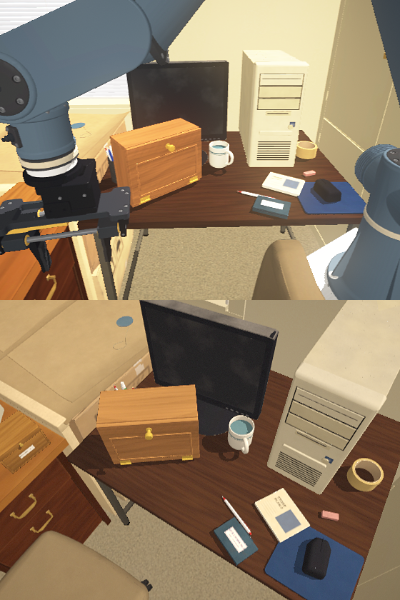

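The scene shows the cabinet (reduced view, about 157,165) with its knob at (170,148). The white memo block is at (283,183), the mug at (218,155) and the pen at (250,195). Next I'll fit the poses.

```bash
cat > b.py <<'E'
from h import *
np.set_printoptions(precision=4,suppress=True)
# cabinet top
P=[];
for n in ['top','scene']:
    w=np.load(n+'.npy').reshape(-1,3); w=w[~np.isnan(w[:,0])]
    s=w[(abs(w[:,2]-.225)<.006)&(w[:,0]>.56)&(w[:,0]<.8)&(w[:,1]>.08)&(w[:,1]<.45)]
    print(n,len(s),s[:,2].mean(),cv2.minAreaRect((s[:,:2]*1000).astype(np.float32)))
    f=w[(w[:,2]>.035)&(w[:,2]<.205)&(w[:,0]>.55)&(w[:,0]<.66)&(w[:,1]>.12)&(w[:,1]<.37)]
    m=np.median(f,0)
    for k in range(6):
        q=f-f.mean(0); nrm=np.linalg.svd(q,full_matrices=False)[2][2]; d=q@nrm; mean=f.mean(0); f=f[abs(d)<max(.004,2*d.std())]
    nrm*=-np.sign(nrm[0]); print('front n',nrm,'at',f.mean(0),len(f),'tilt',np.arcsin(nrm[2]),'yaw',np.arctan2(-nrm[1],-nrm[0]))
    d=(w-f.mean(0))@nrm
    k=w[(d>.018)&(d<.04)&(w[:,2]>.14)&(w[:,2]<.23)&(w[:,1]>.15)&(w[:,1]<.35)&(w[:,0]>.5)]
    print('knob',len(k),k.mean(0) if len(k) else 0, d[(d>.018)&(d<.04)&(w[:,2]>.14)&(w[:,2]<.23)&(w[:,1]>.15)&(w[:,1]<.35)&(w[:,0]>.5)].max() if len(k) else 0)
    mm=w[(w[:,2]>.006)&(w[:,2]<.016)&(w[:,0]>.33)&(w[:,0]<.53)&(w[:,1]>-.23)&(w[:,1]<-.055)]
    print('memo',len(mm),cv2.minAreaRect((mm[:,:2]*1000).astype(np.float32)), np.median(mm,0))
E
python3 b.py
```

```text
top 7096 0.2240864756508251 ((690.3241577148438, 234.411865234375), (187.6720733642578, 329.9333801269531), 7.48112154006958)
front n [-0.9933 -0.1159  0.0009] at [0.5969 0.2453 0.1254] 5119 tilt 0.0008508625388371653 yaw 0.11619465636640285
knob 93 [0.571  0.2443 0.1991] 0.030142607310340044
memo 3307 ((430.0008850097656, -142.931884765625), (172.81875610351562, 199.81704711914062), 89.69019317626953) [ 0.4248 -0.1447  0.0108]
scene 2780 0.22477453135731323 ((690.9910278320312, 235.24737548828125), (190.19651794433594, 330.1103515625), 6.855636119842529)
front n [-0.9934 -0.1146  0.0005] at [0.596  0.2543 0.1224] 5452 tilt 0.0004553823962633446 yaw 0.11488085312345477
knob 72 [0.5694 0.2473 0.1977] 0.032165416972658026
memo 1310 ((429.61676025390625, -142.95050048828125), (199.12171936035156, 173.72195434570312), 0.020737523213028908) [ 0.4196 -0.1424  0.0118]
```

```bash
cat >> h.py <<'E'
np.set_printoptions(precision=4,suppress=True)
yaw=.1155; X=np.array([np.cos(yaw),np.sin(yaw),0]); Y=np.array([-np.sin(yaw),np.cos(yaw),0]); Z=np.array([0,0,1.])
O=np.array([.6085,.2503,0])   # mid front plane on table
def C(x,y,z): return O+x/1e3*X+y/1e3*Y+z/1e3*Z      # cab mm (x from the front plane) -> world
def toC(p): p=np.asarray(p)-O; return 1e3*np.array([p@X,p@Y,p[2]])
def rot(th,sp=0): # lean-in th rad, spin about the tool axis
    z=-np.cos(th)*Z+np.sin(th)*X; return np.stack([np.cross(Y,z),Y,z],1)@R.from_euler('z',sp).as_matrix()
def F(phi,x,z,y=0): # flap axes mm -> world
    return C(x*np.cos(phi)-z*np.sin(phi),y,20+x*np.sin(phi)+z*np.cos(phi))
def rows(p0,R0,p1,R1,n):
    """n equal rows (straight line, even turn) from pose 0 to 1"""
    w=(R.from_matrix(R0).inv()*R.from_matrix(R1)).as_rotvec(); out=[]
    for i in range(n):
        Ri=R0@R.from_rotvec(w*i/n).as_matrix(); d=Ri.T@(p1-p0)/n*1e3
        out.append(np.r_[d,np.degrees(w)/n])
    for r in out: print(' '.join('%.1f'%v for v in r))
def now():
    o=robot.get_obs(); return np.array(o['position']),R.from_quat(o['tool_rot']).as_matrix(),o
def tcp(grasp,Rm,d=.051): return np.asarray(grasp)-d*Rm[:,2]
E
python3 - <<'E'
from h import *
p,Rm,o=now(); g=np.array([.573,.2463,.197]); R1=rot(0)
t=tcp(g,R1); print(t)
a=t+[0,0,.09]
print('A');rows(p,Rm,a,R1,12);print('B');rows(a,R1,t,R1,4)
p=np.load('top.npy'); m=(p[...,2]>.006)&(p[...,2]<.016)&(p[...,0]>.33)&(p[...,0]<.53)&(p[...,1]>-.23)&(p[...,1]<-.055)
m=cv2.morphologyEx(m.astype(np.uint8),cv2.MORPH_OPEN,np.ones((5,5)))
print('memo',cv2.minAreaRect((p[m>0][:,:2]*1000).astype(np.float32)),p[m>0].mean(0))
E
```

```text
[0.573  0.2463 0.248 ]
A
-38.0 -16.6 -3.8 0.0 0.0 -2.2
-37.3 -18.0 -3.8 0.0 0.0 -2.2
-36.6 -19.5 -3.8 0.0 0.0 -2.2
-35.8 -20.8 -3.8 0.0 0.0 -2.2
-35.0 -22.2 -3.8 0.0 0.0 -2.2
-34.1 -23.5 -3.8 0.0 0.0 -2.2
-33.2 -24.8 -3.8 0.0 0.0 -2.2
-32.2 -26.1 -3.8 0.0 0.0 -2.2
-31.2 -27.3 -3.8 0.0 0.0 -2.2
-30.1 -28.5 -3.8 0.0 0.0 -2.2
-29.0 -29.6 -3.8 0.0 0.0 -2.2
-27.8 -30.7 -3.8 0.0 0.0 -2.2
B
0.0 0.0 22.5 0.0 0.0 0.0
0.0 0.0 22.5 0.0 0.0 0.0
0.0 0.0 22.5 0.0 0.0 0.0
0.0 0.0 22.5 0.0 0.0 0.0
memo ((432.70428466796875, -141.8334503173828), (136.40283203125, 107.66349029541016), 29.459802627563477) [ 0.4312 -0.1422  0.0109]
```

>>> send_rows(
  deltas="-38 -16.6 -10 0 0 -2.2 0.6; -37.3 -18 -10 0 0 -2.2 0.6; -36.6 -19.5 -10 0 0 -2.2 0.6; -35.8 -20.8 -6 0 0 -2.2 0.6; -35 -22.2 0 0 0 -2.2 0.6; -34.1 -23.5 0 0 0 -2.2 0.6; -33.2 -24.8 0 0 0 -2.2 0.6; -32.2 -26.1 0 0 0 -2.2 0.6; -31.2 -27.3 -4 0 0 -2.2 0.6; -30.1 -28.5 -6 0 0 -2.2 0.6",
  newtons=20,
)

```text
time: 2.05
position: [0.5137, 0.3022, 0.3383]
tool_rot: [-0.02, 1.0, -0.0, -0.0]
ft_force: [-0.6, 0.8, 0.2]
grip_width: 0.0525
grip_force: 0.0
```

>>> send_rows(
  deltas="-29 -29.6 0 0 0 -2.2 0.6; -27.8 -30.7 0 0 0 -2.2 0.6; 0 0 22.5 0 0 0 0.6; 0 0 22.5 0 0 0 0.6; 0 0 0 0 0 0 0.6",
)

```text
time: 2.68
position: [0.572, 0.2458, 0.2914]
tool_rot: [-0.057, 0.998, -0.0, -0.002]
ft_force: [-0.2, 0.2, 0.3]
grip_width: 0.0522
grip_force: 0.0
```

```bash
python3 - <<'E'
from h import *
p,Rm,o=now(); print(p,o['ft_force'],toC(p)); R1=rot(0)
rows(p,Rm,tcp(np.array([.573,.2463,.197]),R1),R1,4)
c=cam('wrist'); save(c,'w1.png')
w=cloud(c); d=(w-C(-72,0,0))@-X
k=(d>.015)&(d<.035)&(w[...,2]>.15)&(w[...,2]<.215)&(abs((w-O)@Y)<.05); print(k.sum(), [toC(v) for v in (w[k].mean(0),w[k].min(0),w[k].max(0))] if k.any() else '')
E
```

```text
[0.572  0.2458 0.2914] [-0.2109  0.2132  0.2938] [-36.7267  -0.2611 291.3815]
-0.3 0.1 10.8 -0.0 -0.1 -0.0
-0.3 0.1 10.8 -0.0 -0.1 -0.0
-0.3 0.1 10.8 -0.0 -0.1 -0.0
-0.3 0.1 10.8 -0.0 -0.1 -0.0
0
```

View pics/w1.png

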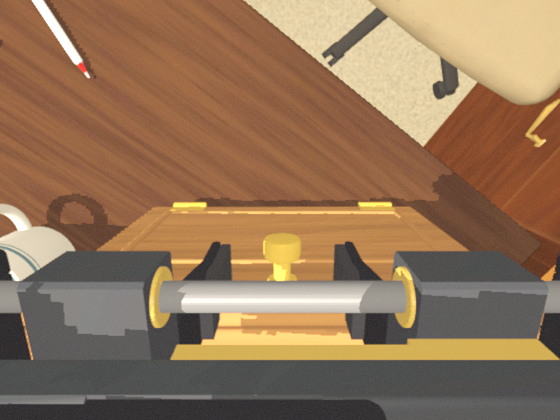

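The wrist view shows the knob at (282,250), centred between the fingers. Descend and grip it.

>>> send_rows(
  deltas="0 0 14 0 0 0 0.6; 0 0 15 0 0 0 0.6; 0 0 14 0 0 0 0.6; 0 0 0 0 0 0 0; 0 0 0 0 0 0 0; 0 0 0 0 0 0 0; 0 0 0 0 0 0 0",
  newtons=25,
)

```text
time: 3.6
position: [0.5734, 0.2458, 0.2508]
tool_rot: [-0.058, 0.998, -0.001, 0.001]
ft_force: [-0.9, 0.7, 2.0]
grip_width: 0.0209
grip_force: 25.0
```

```bash
python3 - <<'E'
from h import *
p,Rm,o=now(); print(toC(p),o['ft_force'],o['grip_width'])
H=C(0,0,20); S=R.from_rotvec(-Y*.25).as_matrix()
print(S@Z, toC(H+S@(p-H)))
n=8; S1=R.from_rotvec(-Y*.25/n).as_matrix(); p1=H+S1@(p-H)
print(Rm.T@(p1-p)*1e3, np.degrees((R.from_matrix(Rm).inv()*R.from_matrix(S1@Rm)).as_rotvec()))
E
```

```text
[-35.3582  -0.4078 250.8006] [-0.8862  0.7189  1.9567] 0.020924744972491062
[-0.2458 -0.0285  0.9689] [-91.36    -0.4078 234.8778]
[7.1954 0.0011 1.2095] [-0.0001 -1.7905  0.0023]
```

>>> send_rows(
  deltas="7.2 0 1.2 0 -1.8 0 0; 7.2 0 1.2 0 -1.8 0 0; 7.2 0 1.2 0 -1.8 0 0; 7.2 0 1.2 0 -1.8 0 0; 7.2 0 1.2 0 -1.8 0 0; 7.2 0 1.2 0 -1.8 0 0; 7.2 0 1.2 0 -1.8 0 0; 3.6 0 0.6 0 -0.9 0 0; 0 0 0 0 0 0 0",
)

```text
time: 4.72
position: [0.5206, 0.2397, 0.2358]
tool_rot: [-0.057, 0.991, 0.006, 0.117]
ft_force: [0.8, -4.2, -0.5]
grip_width: 0.0209
grip_force: 25.0
```

```bash
python3 - <<'E'
from h import *
p,Rm,o=now(); print(toC(p),o['ft_force'],o['ft_force']@X,Rm[:,2]@X,o['grip_width'])
E
```

```text
[-88.5287  -0.358  235.7961] [ 0.7517 -4.192  -0.5339] 0.26361819548416854 0.2327269368315846 0.020922000387317022
```

>>> send_rows(
  deltas="2 0 0.3 0 -0.5 0 0; 2 0 0.3 0 -0.5 0 0; 0 0 0 0 0 0 0",
)

```text
time: 5.1
position: [0.5186, 0.2395, 0.2351]
tool_rot: [-0.057, 0.99, 0.007, 0.128]
ft_force: [3.9, -5.2, 0.3]
grip_width: 0.0209
grip_force: 25.0
```

```bash
python3 - <<'E'
from h import *
p,Rm,o=now(); print(toC(p),o['ft_force'],o['ft_force']@X,Rm[:,2]@X,o['grip_width'])
c=cam('top'); save(c,'t2.png',(100,90,300,240),4); w=cloud(c)
for n in ['top']:
  print([ (round(r['p'],2),r['box']) for r in robot.find_in(n,'catch_band')[:3]])
E
```

```text
[-90.529   -0.3324 235.1141] [ 3.9259 -5.2476  0.2727] 3.294964538782457 0.2542972090935975 0.020944575785869196
[(0.83, [157.3, 186.3, 277.3, 232.5])]
```

View pics/t2.png

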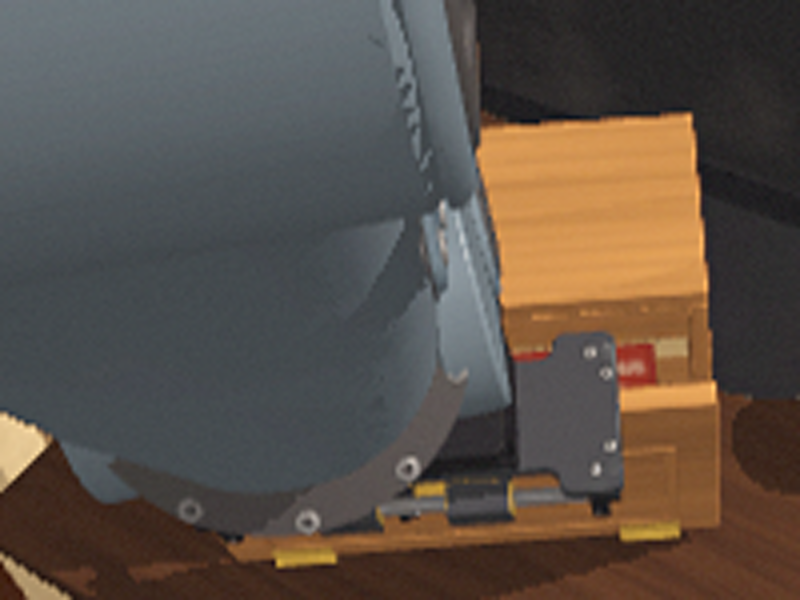

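Flap at 0.25 rad with the interior visible through the gap (red carton at 635,365). Release the knob and rise for a look into the gap.

>>> send_rows(
  deltas="0 0 0 0 0 0 0.6; 0 0 0 0 0 0 0.6; 0 0 -20 0 0 0 0.6; 0 0 -40 0 0 0 0.6; 20 0 -50 0 0 0 0.6; 20 0 -40 0 0 0 0.3; 0 0 0 0 0 0 0.0",
)

```text
time: 6.08
position: [0.44, 0.2317, 0.3721]
tool_rot: [-0.058, 0.99, 0.008, 0.128]
ft_force: [0.1, 0.6, -0.3]
grip_width: 0.0392
grip_force: 0.0
```

```bash
python3 - <<'E'
from h import *
p,Rm,o=now(); print(toC(p),o['ft_force'])
ims=[]
for n in ['wrist','top']:
  c=cam(n); w=cloud(c); f=[]
  for t in ['catch_band','rubber_stamp','staple_carton','flap']:
    for r in robot.cut_out(n,t)[:2]: 
      q=w[r['region']]; q=q[~np.isnan(q[:,0])]; print(n,t,round(r['p'],2),np.round(r['box']),toC(np.median(q,0)) if len(q) else '')
  np.save(n+'2.npy',w); print(n,'cam',toC(-c['R'].T@c['t']))
  d=(w-O)@X
  # flap tilt
  m=(d>-.075)&(d<-.012)&(abs((w-O)@Y)<.13)&(w[...,2]>.03)&(w[...,2]<.21); q=w[m]
  if len(q)>300:
    for k in range(6):
      v=np.linalg.svd(q-q.mean(0),full_matrices=False)[2][2]; q=q[abs((q-q.mean(0))@v)<.004]
    v*=-np.sign(v@X); print('phi',np.arcsin(v[2]),len(q))
  if n=='top': im=cv2.resize(c['image'][90:240,120:300],(560,467),interpolation=cv2.INTER_CUBIC)
  else: im=c['image']
  ims.append(im[...,::-1])
o=np.vstack(ims); cv2.imwrite('pics/g3.png',cv2.resize(o,None,fx=.67,fy=.67))
E
```

```text
[-169.5056    0.9898  372.0663] [ 0.082   0.64   -0.2802]
wrist catch_band 0.94 [148. 207. 413. 282.] [-38.0049  -0.416  125.0649]
wrist staple_carton 0.6 [ 41. 213. 128. 280.] [  17.1208 -280.786    61.0063]
wrist flap 0.78 [148. 207. 416. 283.] [-38.4136  -0.7085 125.7494]
wrist flap 0.57 [  0.  34.  38. 109.] [-189.5547 -316.1494   11.3909]
wrist cam [-265.5059    1.6038  442.5653]
phi -0.244110158566708 10393
top catch_band 0.88 [234. 190. 280. 227.] [ -37.2114 -105.9603  119.8655]
top staple_carton 0.65 [248. 180. 263. 188.] [ 90.619  -94.345   41.3622]
top flap 0.69 [234. 185. 284. 225.] [ -37.4779 -107.3851  120.7096]
top cam [-557.4018 -118.9196  932.9268]
phi -0.2382491293781134 788
```

View pics/g3.png

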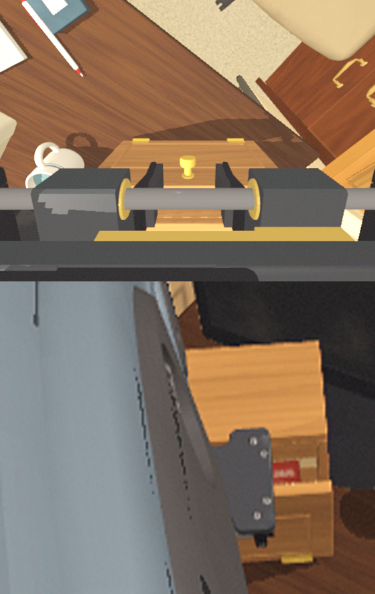

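Wrist view: flap ajar with knob at (188,165). The gap is hidden behind the gripper. Moving the hand over the cabinet so the wrist camera looks straight down into the gap.

```bash
python3 - <<'E'
from h import *
p,Rm,o=now(); print(o['q'])
rows(p,Rm,C(75,0,340),rot(0),6)
E
```

```text
[ 0.277   0.1901  1.7712 -0.0503  0.9326 -1.3836]
-38.1 0.0 14.7 -0.0 2.4 -0.0
-38.6 0.0 13.1 -0.0 2.4 -0.0
-39.2 0.0 11.5 -0.0 2.4 -0.0
-39.6 0.0 9.8 -0.0 2.4 -0.0
-40.0 0.0 8.2 -0.0 2.4 -0.0
-40.3 -0.0 6.5 -0.0 2.4 -0.0
```

>>> send_rows(
  deltas="-38.1 0 14.7 0 2.4 0 0; -38.6 0 13.1 0 2.4 0 0; -39.2 0 11.5 0 2.4 0 0; -39.6 0 9.8 0 2.4 0 0; -40 0 8.2 0 2.4 0 0; -40.3 0 6.5 0 2.4 0 0; 0 0 0 0 0 0 0",
)

```text
time: 7.45
position: [0.6856, 0.2584, 0.3379]
tool_rot: [-0.057, 0.998, -0.0, 0.0]
ft_force: [-0.7, -0.8, 0.4]
grip_width: 0.0004
grip_force: 0.0
```

```bash
python3 - <<'E'
from h import *
p,Rm,o=now(); print(toC(p),o['ft_force'])
c=cam('wrist'); w=cloud(c); print('cam',toC(-c['R'].T@c['t']))
for t in ['catch_row','rubber_stamp','staple_carton']:
    for r in robot.cut_out('wrist',t)[:2]: 
      q=w[r['region']]; q=q[~np.isnan(q[:,0])]; print(t,round(r['p'],2),np.round(r['box']),toC(np.median(q,0)) if len(q) else '')
np.save('w3.npy',w); save(c,'w3.png')
# gap points: between flap inner face and front plane, by y
q=(w.reshape(-1,3)-O)@np.stack([X,Y,Z],1)*1e3
m=(q[:,0]>-40)&(q[:,0]<0)&(abs(q[:,1])<128)&(q[:,2]>140)&(q[:,2]<205)
# flap inner face distance
phi=.247; xi=q[:,0]*np.cos(phi)+(q[:,2]-20)*np.sin(phi); ze=-q[:,0]*np.sin(phi)+(q[:,2]-20)*np.cos(phi)
m=(xi>6)&(xi<62)&(q[:,0]<-1)&(abs(q[:,1])<125)&(ze>135)&(ze<185)
print(m.sum()); 
if m.any(): print(np.histogram(q[m,1],bins=np.arange(-125,130,10)),np.median(q[m],0),np.median(xi[m]),np.median(ze[m]))
E
```

```text
[ 77.5427  -0.8871 337.8726] [-0.684  -0.7642  0.3648]
cam [  2.6539   0.0923 430.461 ]
catch_row 0.73 [ 34.   0. 536. 107.] [-37.0193   0.0713 181.4687]
1213
(array([  0,   0,   0,   0,   0,   0,   0,   0,   0,   0,   0,   0,   0,
         0,   0,   0, 108, 686, 419,   0,   0,   0,   0,   0,   0]), array([-125, -115, -105,  -95,  -85,  -75,  -65,  -55,  -45,  -35,  -25,
        -15,   -5,    5,   15,   25,   35,   45,   55,   65,   75,   85,
         95,  105,  115,  125])) [-15.542   52.1771 177.7489] 23.999431086422042 155.31220201697147
```

View pics/w3.png

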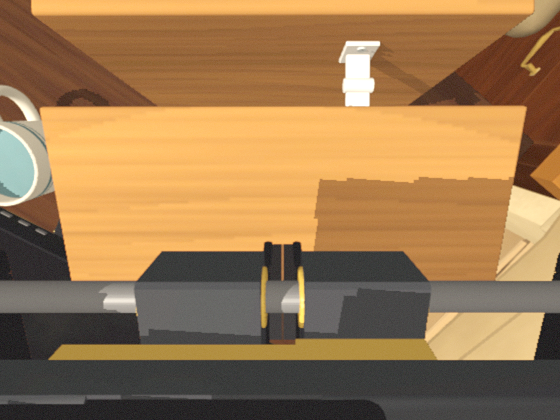

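The wrist view shows the catch at (358,85), i.e. 52 mm to the left of mid-width. Its points fit the given x = 24 mm and height. Next I'll work out the entry and press.

```bash
python3 - <<'E'
from h import *
p,Rm,o=now(); phi=.245; R1=rot(phi+.21)
tip=F(phi,21,163,52); t=tcp(tip,R1,.07); pre=t-.06*R1[:,2]
print(toC(tip),toC(t),toC(pre))
rows(p,Rm,pre,R1,6); rows(pre,R1,t,R1,3)
E
```

```text
[-19.1638  52.     183.2261] [-49.9262  52.     246.1043] [-76.2939  52.     300.    ]
25.0 8.6 6.8 -0.0 -4.3 -0.0
25.5 8.6 4.9 -0.0 -4.3 -0.0
25.8 8.6 3.0 -0.0 -4.3 -0.0
25.9 8.6 1.0 -0.0 -4.3 -0.0
25.9 8.6 -0.9 -0.0 -4.3 -0.0
25.8 8.6 -2.9 -0.0 -4.3 -0.0
0.0 -0.0 20.0 0.0 0.0 0.0
0.0 -0.0 20.0 0.0 0.0 0.0
0.0 -0.0 20.0 0.0 0.0 0.0
```

>>> send_rows(
  deltas="25 8.6 6.8 0 -4.3 0 0; 25.5 8.6 4.9 0 -4.3 0 0; 25.8 8.6 3 0 -4.3 0 0; 25.9 8.6 1 0 -4.3 0 0; 25.9 8.6 -0.9 0 -4.3 0 0; 25.8 8.6 -2.9 0 -4.3 0 0; 0 0 20 0 0 0 0; 0 0 0 0 0 0 0",
)

```text
time: 8.65
position: [0.5371, 0.2948, 0.2848]
tool_rot: [-0.056, 0.972, 0.014, 0.226]
ft_force: [-4.2, 1.0, 8.7]
grip_width: 0.0003
grip_force: 4.5
```

```bash
python3 - <<'E'
from h import *
p,Rm,o=now(); phi=.245; R1=rot(phi+.21); print(toC(p),toC(p+.07*Rm[:,2]),o['ft_force'])
t=tcp(F(phi,21,163,52),R1,.07); rows(p,Rm,t,R1,4)
E
```

```text
[-65.8101  52.404  284.7716] [-34.9029  52.5182 221.9645] [-4.2283  1.0397  8.7145]
0.7 -0.1 10.4 0.0 0.0 -0.0
0.7 -0.1 10.4 0.0 0.0 -0.0
0.7 -0.1 10.4 0.0 0.0 -0.0
0.7 -0.1 10.4 0.0 0.0 -0.0
```

>>> send_rows(
  deltas="0 0 0 0 0 0 0; 0 0 0 0 0 0 0",
)

```text
time: 8.9
position: [0.5373, 0.2948, 0.2848]
tool_rot: [-0.056, 0.972, 0.014, 0.226]
ft_force: [-4.9, 0.9, 8.4]
grip_width: 0.0
grip_force: 4.7
```

>>> send_rows(
  deltas="0 0 -8 0 0 0 0; -6 0 0 0 0 0 0; 0 0 0 0 0 0 0; 0 0 8 0 0 0 0; 0 0 8 0 0 0 0; 0 0 0 0 0 0 0",
)

```text
time: 9.65
position: [0.5455, 0.2949, 0.2764]
tool_rot: [-0.056, 0.973, 0.013, 0.223]
ft_force: [-0.2, 0.6, -0.5]
grip_width: 0.0004
grip_force: 0.0
```

```bash
python3 - <<'E'
from h import *
p,Rm,o=now(); t=p+.07*Rm[:,2]; print(toC(p),toC(t),o['ft_force'])
w=cloud(cam('top')); 
w=w.reshape(-1,3); q=(w-O)@np.stack([X,Y,Z],1)*1e3
f=q[(q[:,2]>30)&(q[:,2]<190)&(q[:,1]>-135)&(q[:,1]<-30)&(q[:,0]>-75)&(q[:,0]<-10)]
for k in range(6):
  v=np.linalg.svd(f-f.mean(0),full_matrices=False)[2][2]; f=f[abs((f-f.mean(0))@v)<3]
v*=-np.sign(v[0]); print('phi',np.arcsin(v[2]),len(f),f.mean(0), 'outer face dist', (f.mean(0)-[0,0,20])@v)
e=q[(q[:,1]>-135)&(q[:,1]<-30)&(q[:,0]>-75)&(q[:,0]<-35)&(q[:,2]>195)&(q[:,2]<240)]; print('edge',np.percentile(e,[2,50,98],0))
E
```

```text
[-57.488   51.5407 276.3537] [-27.0101  51.4934 213.337 ] [-0.1628  0.5703 -0.5023]
phi -0.20935257802375412 1311 [-33.0464 -82.6534 116.5634] outer face dist 12.226736229044263
edge [[ -54.1105 -132.255   195.6748]
 [ -50.6856  -83.35    214.7546]
 [ -43.2304  -35.1619  218.6674]]
```

The earlier contact pushed the flap back to about 0.21 rad. I'll pull its edge outward from the inside, back to the catch.

>>> send_rows(
  deltas="0 0 8 0 0 0 0; 5 0 0 0 0 0 0; 5 0 0 0 0 0 0; 4 0 0 0 0 0 0; 2 0 0 0 0 0 0; 0 0 0 0 0 0 0",
)

```text
time: 10.45
position: [0.5403, 0.2946, 0.2671]
tool_rot: [-0.056, 0.971, 0.015, 0.231]
ft_force: [13.4, -2.1, 0.5]
grip_width: 0.0004
grip_force: 5.8
```

```bash
cat > phi.py <<'E'
from h import *
def phi():
    w=cloud(cam('top')).reshape(-1,3); q=(w-O)@np.stack([X,Y,Z],1)*1e3
    f=q[(q[:,2]>30)&(q[:,2]<190)&(q[:,1]>-135)&(q[:,1]<-30)&(q[:,0]>-75)&(q[:,0]<-10)]
    for k in range(6):
        v=np.linalg.svd(f-f.mean(0),full_matrices=False)[2][2]; f=f[abs((f-f.mean(0))@v)<3]
    v*=-np.sign(v[0]); return -np.arcsin(v[2])
def rep(ph=None):
    p,Rm,o=now(); t=p+.07*Rm[:,2]; c=toC(t); ph=phi() if ph is None else ph
    x,z=c[0],c[2]-20
    print('tcp',toC(p),'tip',c,'lean',np.arctan2(Rm[:,2]@X,-Rm[:,2][2]),'F',o['ft_force'],'phi',ph,'tip in flap',x*np.cos(ph)+z*np.sin(ph),-x*np.sin(ph)+z*np.cos(ph))
E
python3 -c "
from phi import *; rep()"
```

```text
tcp [-62.596   51.8179 267.1289] tip [-31.0359  51.9767 204.6474] lean 0.4677280999857519 F [13.4322 -2.0685  0.5094] phi 0.24452234472787468 tip in flap 14.589128606146396 186.66827233575927
```

>>> send_rows(
  deltas="-4 0 0 0 0 0 0; 0 0 8 0 0 0 0; 0 0 8 0 0 0 0; 0 0 5 0 0 0 0; 0 0 0 0 0 0 0",
)

```text
time: 11.12
position: [0.5504, 0.2965, 0.2489]
tool_rot: [-0.056, 0.972, 0.015, 0.229]
ft_force: [6.9, 0.9, 3.7]
grip_width: 0.0004
grip_force: 4.0
```

```bash
python3 -c "
from phi import *; rep()"
```

```text
tcp [-52.3765  52.544  248.8816] tip [-21.1626  52.7239 186.2264] lean 0.46219436188649854 F [6.9045 0.8893 3.6828] phi 0.24246037090035213 tip in flap 19.365965963759464 166.44532466541574
```

>>> send_rows(
  deltas="-2 0 4 0 0 0 0; 0 0 3 0 0 0 0; 0 0 0 0 0 0 0",
)

```text
time: 11.55
position: [0.5538, 0.2966, 0.2424]
tool_rot: [-0.056, 0.972, 0.014, 0.227]
ft_force: [5.2, 1.2, 3.3]
grip_width: 0.0001
grip_force: 3.2
```

```bash
python3 -c "
from phi import *; rep()"
```

```text
tcp [-48.9711  52.2669 242.4156] tip [-18.0116  52.3738 179.6343] lean 0.4581382128594932 F [5.1685 1.1846 3.3477] phi 0.24181486793585918 tip in flap 20.739323317191435 159.3028483624368
```

>>> send_rows(
  deltas="-1 0 4 0 0 0 0; 0 0 4 0 0 0 0; 0 0 0 0 0 0 0",
)

```text
time: 11.98
position: [0.5562, 0.2969, 0.2363]
tool_rot: [-0.056, 0.973, 0.013, 0.225]
ft_force: [-3.7, -0.3, 15.7]
grip_width: 0.0001
grip_force: 10.4
```

```bash
python3 -c "
from phi import *; rep()"
```

```text
tcp [-46.6087  52.2862 236.3087] tip [-15.8415  52.3401 173.4328] lean 0.4550772904573368 F [-3.6654 -0.2902 15.6938] phi 0.24575766705144247 tip in flap 21.963324512630045 152.67674401305035
```

```bash
python3 - <<'E'
from h import *
p,Rm,o=now(); H=C(0,0,20); S1=R.from_rotvec(-Y*np.radians(1.8)).as_matrix(); p1=H+S1@(p-H)
print(Rm.T@(p1-p)*1e3, np.degrees((R.from_matrix(Rm).inv()*R.from_matrix(S1@Rm)).as_rotvec()))
E
```

```text
[ 6.7736 -0.0009 -1.5668] [-0.0006 -1.8    -0.0014]
```

>>> send_rows(
  deltas="7.5 0 -1.6 0 -1.8 0 0; 7 0 -1.6 0 -1.8 0 0; 6.8 0 -1.6 0 -1.8 0 0",
)

```text
time: 12.4
position: [0.5358, 0.2946, 0.2311]
tool_rot: [-0.056, 0.96, 0.017, 0.272]
ft_force: [-1.7, -2.8, 15.5]
grip_width: 0.0005
grip_force: 8.3
```

```bash
python3 -c "
from phi import *; rep()"
```

```text
tcp [-67.1035  52.3434 231.1271] tip [-30.3583  52.4592 171.547 ] lean 0.5526343317020983 F [-1.7455 -2.8443 15.4945] phi 0.34111929883535475 tip in flap 22.08976957070637 152.97116232909605
```

Past the catch: the flap is at 0.34 rad. Continue the same motion round the hinge.

>>> send_rows(
  deltas="6.8 0 -1.6 0 -1.8 0 0; 6.8 0 -1.6 0 -1.8 0 0; 6.8 0 -1.6 0 -1.8 0 0; 6.8 0 -1.6 0 -1.8 0 0; 6.8 0 -1.6 0 -1.8 0 0; 6.8 0 -1.6 0 -1.8 0 0; 0 0 0 0 0 0 0",
)

```text
time: 13.32
position: [0.5081, 0.2978, 0.2345]
tool_rot: [-0.053, 0.94, 0.015, 0.338]
ft_force: [0.4, 0.2, 0.3]
grip_width: 0.0002
grip_force: 0.0
```

```bash
sed -i 's/q\[:,0\]>-75/q[:,0]>-230/;s/\[:,2\]>30/[:,2]>28/;s/<190/<205/' phi.py; python3 - <<'E'
from phi import *
rep(); print(robot.get_obs()['q'])
E
```

```text
tcp [-94.2757  58.7758 234.544 ] tip [-49.7541  58.0501 180.532 ] lean 0.6893785520327503 F [0.361  0.2183 0.2599] phi 0.43937613697362626 tip in flap 23.258000491282132 166.44836624156497
[ 0.4219  0.4985  1.9504 -1.43    0.2053  0.0958]
```

```bash
python3 - <<'E'
from h import *
p,Rm,o=now()
t0=p; up=C(-85,55,310); R1=rot(.35)
rows(p,Rm,p-.05*Rm[:,2],Rm,2)
p1=p-.05*Rm[:,2]; print()
e=tcp(C(-45,-25,235),R1,.07); print(toC(p1),toC(e)); rows(p1,Rm,e,R1,8)
E
```

```text
0.0 0.0 -25.0 0.0 0.0 0.0
0.0 0.0 -25.0 0.0 0.0 0.0

[-125.794    59.138   273.0095] [-69.0028 -25.     300.7561]
-7.7 -10.5 1.9 -0.1 2.4 -0.0
-7.8 -10.5 1.6 -0.1 2.4 -0.0
-7.8 -10.5 1.3 -0.1 2.4 -0.0
-7.9 -10.5 0.9 -0.1 2.4 -0.0
-7.9 -10.5 0.6 -0.1 2.4 -0.0
-7.9 -10.5 0.2 -0.1 2.4 -0.0
-7.9 -10.5 -0.1 -0.1 2.4 -0.0
-7.9 -10.5 -0.5 -0.1 2.4 -0.0
```

>>> send_rows(
  deltas="0 0 -25 0 0 0 0; 0 0 -25 0 0 0 0; -7.7 -10.5 1.9 0 2.4 0 0; -7.8 -10.5 1.6 0 2.4 0 0; -7.8 -10.5 1.3 0 2.4 0 0; -7.9 -10.5 0.9 0 2.4 0 0; -7.9 -10.5 0.6 0 2.4 0 0; -7.9 -10.5 0.2 0 2.4 0 0; -7.9 -10.5 0 0 2.4 0 0; -7.9 -10.5 -0.5 0 2.4 0 0",
)

```text
time: 14.62
position: [0.5411, 0.2182, 0.3006]
tool_rot: [-0.053, 0.982, 0.005, 0.179]
ft_force: [-0.2, 0.1, -0.3]
grip_width: 0.0005
grip_force: 0.0
```

```bash
cat > kin.py <<'E'
from h import *
from scipy.optimize import least_squares
D=[([1.046,.527,1.433,0,1.181,-.178],[.212,.588,.292],[.172,.985,0,0]),([.277,.1901,1.7712,-.0503,.9326,-1.3836],[.44,.2317,.3721],[-.058,.99,.008,.128]),([.4219,.4985,1.9504,-1.43,.2053,.0958],[.5081,.2978,.2345],[-.053,.94,.015,.338])]
def fk(q,k):
    r0,h,a,b,d,o=k; R1=R.from_euler('z',q[0]); R2=R1*R.from_euler('y',q[1]); R3=R2*R.from_euler('y',q[2]); R4=R3*R.from_euler('z',q[3]); R5=R4*R.from_euler('y',q[4]); R6=R5*R.from_euler('z',q[5])
    return R1.apply([r0,0,h])+R2.apply([0,0,a])+R3.apply([o,0,b])+R5.apply([0,0,d]),R6
def fit(D):
    f=lambda k:np.concatenate([fk(q,k)[0]-p for q,p,_ in D]); s=least_squares(f,[0,.3,.5,.4,.2,0]); return s.x,np.abs(s.fun).max()
E
python3 - <<'E'
from kin import *
from phi import rep
rep(); o=robot.get_obs(); print(o['q'])
D.append((o['q'],o['position'],o['tool_rot'])); print(fit(D)); k,_=fit(D)
for q,p,t in D: print((fk(q,k)[1].inv()*R.from_quat(t)).as_rotvec())
E
```

```text
tcp [-70.6196 -24.0874 300.6103] tip [-45.9521 -24.9165 235.106 ] lean 0.36015411894563926 F [-0.1511  0.0721 -0.3385] phi 0.4386181011079386 tip in flap 49.7508587279099 214.2592401047871
[ 0.2085  0.3762  1.7335 -0.0732  0.6722 -1.4212]
(array([ 0.5677, -0.5235,  0.2153, -0.1622, -0.3261, -0.2922]), np.float64(0.10697221185172243))
[0.0004 0.0005 1.5698]
[ 0.0031 -0.0059  1.5687]
[-0.0004 -0.0013  1.5706]
[-0.     -0.      1.5708]
```

```bash
python3 - <<'E'
from h import *
p,Rm,o=now(); th=.35; R1=rot(th)
off=(10.5*np.cos(th),10.5*np.sin(th))
def tip(ph,z=160,g=0): 
    q=F(ph,g,z,-25); return q+(off[0]*X+off[1]*Z)/1e3
a=tcp(tip(.44,160,6),R1,.07)
print('tip',toC(tip(.44,160,6)));rows(p,Rm,a,R1,5); print()
prev=a
for ph in np.linspace(.44,1.22,13)[1:]:
    n=tcp(tip(ph,160,0),R1,.07); print(' '.join('%.1f'%v for v in R1.T@(n-prev)*1e3)); prev=n
E
```

```text
tip [-52.8584 -25.     170.9163]
6.2 0.1 11.6 -0.1 0.2 -0.1
6.2 0.1 11.6 -0.1 0.2 -0.1
6.2 0.1 11.6 -0.1 0.2 -0.1
6.1 0.1 11.6 -0.1 0.2 -0.1
6.1 0.0 11.6 -0.1 0.2 -0.1

16.3 -0.0 1.8
10.2 0.0 1.9
10.1 0.0 2.6
9.9 0.0 3.2
9.6 -0.0 3.9
9.4 0.0 4.5
9.1 0.0 5.1
8.7 -0.0 5.7
8.3 0.0 6.2
7.9 0.0 6.8
7.4 -0.0 7.3
7.0 -0.0 7.7
```

>>> send_rows(
  deltas="6.2 0 11.6 0 0 0 0; 6.2 0 11.6 0 0 0 0; 6.2 0 11.6 0 0 0 0; 6.1 0 11.6 0 0 0 0; 6.1 0 11.6 0 0 0 0; 16 0 1.8 0 0 0 0; 10.2 0 1.9 0 0 0 0; 10 0 2.6 0 0 0 0",
)

```text
time: 15.68
position: [0.502, 0.2139, 0.2172]
tool_rot: [-0.054, 0.982, 0.005, 0.182]
ft_force: [1.6, -0.4, 0.4]
grip_width: 0.0005
grip_force: 0.7
```

>>> send_rows(
  deltas="9.9 0 3.2 0 0 0 0; 9.6 0 3.9 0 0 0 0; 9.4 0 4.5 0 0 0 0; 9 0 5 0 0 0 0; 8.7 0 5.7 0 0 0 0; 8.3 0 6.2 0 0 0 0; 8 0 6.8 0 0 0 0; 0 0 0 0 0 0 0",
)

```text
time: 16.68
position: [0.4544, 0.208, 0.1607]
tool_rot: [-0.054, 0.982, 0.005, 0.179]
ft_force: [0.3, -0.8, 0.8]
grip_width: 0.0004
grip_force: 0.0
```

```bash
python3 - <<'E'
from kin import *
from phi import rep
rep(); o=robot.get_obs(); print(o['q'])
E
```

```text
tcp [-157.9382  -24.2111  160.7006] tip [-133.3023  -25.0692   95.1847] lean 0.3596719402389628 F [ 0.3133 -0.7769  0.7634] phi 0.2955057991099987 tip in flap -105.62875801544072 110.74659589402361
[ 0.2307  0.5464  2.0573 -0.286   0.1874 -1.1775]
```

```bash
python3 - <<'E'
from h import *
p,Rm,o=now(); th=.1; R1=rot(th)
t=lambda ph,z,g: tcp(F(ph,g,z,-25)+.0105*(np.cos(th)*X+np.sin(th)*Z),R1,.07)
a=t(1.05,170,12); b=t(1.23,170,0); rows(p,Rm,a,R1,6); print(); rows(a,R1,b,R1,4)
E
```

```text
-4.4 -0.2 -2.7 -0.1 2.5 -0.1
-4.3 -0.2 -2.9 -0.1 2.5 -0.1
-4.2 -0.2 -3.1 -0.1 2.5 -0.1
-4.0 -0.2 -3.2 -0.1 2.5 -0.1
-3.9 -0.1 -3.4 -0.1 2.5 -0.1
-3.7 -0.1 -3.6 -0.1 2.5 -0.1

5.6 -0.0 9.0 0.0 0.0 0.0
5.6 -0.0 9.0 0.0 0.0 0.0
5.6 -0.0 9.0 0.0 0.0 0.0
5.6 -0.0 9.0 0.0 0.0 0.0
```

>>> send_rows(
  deltas="-4.4 0 -2.7 0 2.5 0 0; -4.3 0 -2.9 0 2.5 0 0; -4.2 0 -3 0 2.5 0 0; -4 0 -3.2 0 2.5 0 0; -3.9 0 -3.4 0 2.5 0 0; -3.7 0 -3.6 0 2.5 0 0; 5.6 0 9 0 0 0 0; 5.6 0 9 0 0 0 0; 5.6 0 9 0 0 0 0; 5.6 0 9 0 0 0 0",
)

```text
time: 17.98
position: [0.4554, 0.2082, 0.1473]
tool_rot: [-0.054, 0.997, -0.002, 0.051]
ft_force: [1.1, 0.2, 0.8]
grip_width: 0.0002
grip_force: 0.2
```

>>> send_rows(
  deltas="0 0 0 0 0 0 0; 0 0 0 0 0 0 0",
)

```text
time: 18.23
position: [0.4563, 0.2083, 0.1482]
tool_rot: [-0.054, 0.997, -0.002, 0.051]
ft_force: [0.2, 0.8, -1.0]
grip_width: 0.0004
grip_force: 0.0
```

```bash
python3 - <<'E'
from kin import *
p,Rm,o=now(); print(toC(p),toC(p+.07*Rm[:,2]),o['ft_force'],o['q'])
E
```

```text
[-156.0145  -24.1611  148.1719] [-148.9068  -24.8716   78.5373] [ 0.1622  0.7561 -0.976 ] [ 0.2149  0.5835  1.9173 -0.0392  0.5409 -1.431 ]
```

>>> send_rows(
  deltas="0 0 -20 0 0 0 0; 0 0 -40 0 0 0 0.3; 0 0 -50 0 0 0 0.6; 0 0 -50 0 0 0 0.8; 40 0 -20 0 0 0 0.8; 40 0 0 0 0 0 0.8; 0 0 0 0 0 0 0.8",
)

```text
time: 19.1
position: [0.3552, 0.199, 0.3193]
tool_rot: [-0.054, 0.997, -0.002, 0.05]
ft_force: [0.3, -0.2, 0.8]
grip_width: 0.0527
grip_force: 0.0
```

```bash
python3 - <<'E'
from kin import *
p,Rm,o=now(); print(toC(p),o['q'],p,o['tool_rot'])
M=np.stack([X,Y,Z],1); ims=[]
for n in ['top','scene','wrist']:
  c=cam(n); w=cloud(c); q=((w-O)@M*1e3); np.save(n+'4.npy',q)
  for t in ['flap','rubber_stamp','staple_carton','glue_stick']:
    for r in robot.cut_out(n,t)[:1]:
      s=q[r['region']]; s=s[~np.isnan(s[:,0])]
      print(n,t,round(r['p'],2),np.round(r['box']),np.percentile(s,[5,50,95],0).round(0).tolist() if len(s) else '')
      if t=='flap' and len(s)>100:
        for k in range(6):
          v=np.linalg.svd(s-s.mean(0),full_matrices=False)[2][2]; s=s[abs((s-s.mean(0))@v)<4]
        v*=np.sign(v[2]); print('phi',np.arctan2(v[2],v[0]),v,(s.mean(0)-[0,0,20])@v)
  ims.append(cv2.resize(c['image'][90:270,110:350] if n!='wrist' else c['image'],(480,360),interpolation=cv2.INTER_CUBIC)[...,::-1])
im=np.vstack(ims); cv2.imwrite('pics/g4.png',cv2.resize(im,None,fx=.55,fy=.55))
E
```

```text
[-257.5328  -21.7985  319.2553] [ 0.2485  0.1616  1.9544 -0.0291  0.9286 -1.4146] [0.3552 0.199  0.3193] [-0.0542  0.9973 -0.0021  0.0499]
top flap 0.58 [253. 217. 288. 286.] [[-192.0, -138.0, 22.0], [-99.0, -126.0, 53.0], [-8.0, -96.0, 81.0]]
phi 1.2491062245443647 [ 0.3162 -0.0037  0.9487] -0.16224799600812792
top staple_carton 0.8 [236. 176. 263. 199.] [[62.0, -108.0, 26.0], [79.0, -83.0, 41.0], [105.0, -59.0, 44.0]]
top glue_stick 0.29 [358. 265. 432. 341.] [[-282.0, -421.0, 8.0], [-224.0, -369.0, 11.0], [-162.0, -316.0, 14.0]]
scene flap 0.72 [188. 248. 333. 310.] [[-194.0, -118.0, 26.0], [-132.0, 30.0, 64.0], [-18.0, 134.0, 85.0]]
phi 1.250910108563058 [ 0.3145 -0.0009  0.9493] 0.6042074203779211
scene rubber_stamp 0.73 [218. 233. 246. 262.] [[12.0, -35.0, 25.0], [20.0, -4.0, 39.0], [39.0, 22.0, 87.0]]
scene staple_carton 0.95 [216. 228. 257. 254.] [[61.0, -105.0, 24.0], [70.0, -63.0, 41.0], [103.0, -1.0, 44.0]]
scene glue_stick 0.57 [154. 165. 327. 308.] [[-186.0, -132.0, 20.0], [17.0, 28.0, 80.0], [113.0, 139.0, 226.0]]
wrist flap 0.75 [170. 211. 444. 333.] [[-193.0, -120.0, 25.0], [-156.0, -6.0, 73.0], [-12.0, 123.0, 83.0]]
phi 1.2518954362847943 [0.3135 0.0007 0.9496] 0.905376029400157
wrist rubber_stamp 0.51 [276. 342. 320. 344.] [[13.0, -30.0, 21.0], [15.0, -1.0, 25.0], [18.0, 21.0, 31.0]]
wrist glue_stick 0.25 [168. 216. 442. 333.] [[-193.0, -119.0, 25.0], [-157.0, -5.0, 73.0], [-13.0, 123.0, 83.0]]
```

View pics/g4.png

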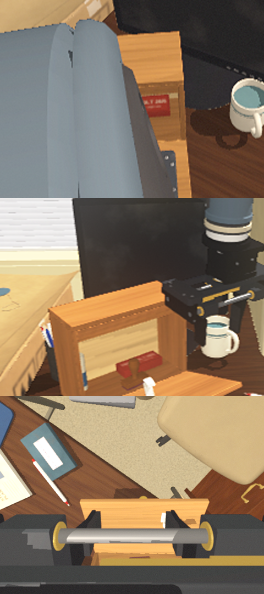

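Scene view: flap fully down (1.25 rad) and the stamp just behind it in the middle. The white catch stands up on the flap at its left. Now the stamp's exact position and the arm's kinematics for the lean.

```bash
cat > kin2.py <<'E'
from kin import *
D+= [([.2085,.3762,1.7335,-.0732,.6722,-1.4212],[.5411,.2182,.3006],0),([.2307,.5464,2.0573,-.286,.1874,-1.1775],[.4544,.208,.1607],0),([.2149,.5835,1.9173,-.0392,.5409,-1.431],[.4563,.2083,.1482],0),([.2485,.1616,1.9544,-.0291,.9286,-1.4146],[.3552,.199,.3193],0)]
f=lambda k:np.concatenate([fk(q,k)[0]-p for q,p,_ in D])
s=least_squares(f,[0,.3,.6,.5,.2,0],loss='soft_l1',f_scale=.005,bounds=([-.3,-.2,.2,.2,.05,-.2],[.3,.8,.9,.9,.4,.2])); K=s.x
if __name__=='__main__': print(K,f(K).reshape(-1,3))
E
python3 kin2.py; python3 - <<'E'
import numpy as np
np.set_printoptions(precision=1,suppress=True)
q=np.load('scene4.npy').reshape(-1,3)
m=(q[:,0]>5)&(q[:,0]<50)&(abs(q[:,1])<45)&(q[:,2]>24)&(q[:,2]<92)
for lo in range(24,92,8):
    s=q[m&(q[:,2]>lo)&(q[:,2]<lo+8)]; 
    if len(s): print(lo,len(s),s.min(0),np.median(s,0),s.max(0))
E
```

```text
[-0.022   0.1642  0.6736  0.4001  0.1681  0.149 ] [[ 0.1039 -0.0423 -0.0034]
 [ 0.0042 -0.1125  0.0007]
 [ 0.0006 -0.1067 -0.0115]
 [ 0.0003 -0.1115 -0.0002]
 [-0.0008 -0.1105  0.0018]
 [ 0.019  -0.108   0.0011]
 [ 0.002  -0.1124  0.0076]]
24 41 [ 11.6 -25.2  24.2] [14.4  9.9 28.7] [38.2 25.2 31.6]
32 161 [  9.2 -38.9  32. ] [21.1 -2.  38. ] [41.8 25.1 40. ]
40 25 [ 13.1 -32.3  40. ] [23.2 -4.  41. ] [34.9 18.7 47.9]
48 12 [ 19.7 -12.3  48.2] [22.5 -5.5 52.1] [28.  -1.6 55.2]
56 16 [ 16.8 -15.5  58.3] [19.4 -4.5 61.2] [26.6  1.6 63.9]
64 18 [ 14.  -14.9  65.6] [18.4 -2.  69.4] [27.7  3.4 71.8]
72 30 [ 14.2 -18.3  72.1] [18.3 -1.6 76.7] [34.5  5.1 79.9]
80 45 [ 13.2 -19.4  80.3] [21.5 -4.6 85.2] [37.5  3.5 88. ]
88 5 [ 20.4 -12.8  88.2] [ 27.  -11.4  88.4] [32.4 -6.  89.8]
```

```bash
sed -i 's/r0,h,a,b,d,o=k/r0,h,a,b,d,o,l=k/; s/\[r0,0,h\]/[r0,l,h]/' kin.py; sed -i 's/,.2,0\],loss/,.2,0,.11],loss/; s/-.2\],\[.3/-.2,-.3],[.3/; s/.4,.2\]))/.4,.2,.3]))/' kin2.py; python3 kin2.py; python3 - <<'E'
from kin2 import *
def ik(p,Rt,q0):
    off=R.from_euler('z',1.5708)
    def g(q):
        a,b=fk(q,K); return np.r_[(a-p)*10,((b*off).inv()*R.from_matrix(Rt)).as_rotvec()]
    lo=[-3.08,-.75,.22,-1.43,0,-2.85];hi=[3.08,2.2,2.44,4.57,2.65,2.85]
    s=least_squares(g,np.clip(q0,np.array(lo)+.01,np.array(hi)-.01),bounds=(lo,hi)); return s.x,abs(s.fun).max()
for th in [.6,.7,.8,.9,1.0,1.1]:
  for q0 in ([.25,.6,1.9,0,.5,-1.4],[.25,.6,1.9,3.14,.5,1.7]):
    for sp in (0,np.pi):
      Rt=rot(th,sp); q,e=ik(tcp(C(25,-7,70),Rt),Rt,q0); q2,e2=ik(tcp(C(-60,-7,155),Rt),Rt,q0)
      if e<.02: print(th,sp,q,'back off:',q2,round(e2,3))
E
```

```text
[-0.0023  0.2709  0.5901  0.3926  0.2343  0.1131  0.1113] [[-0.0002 -0.0001  0.001 ]
 [ 0.0003 -0.0007 -0.0027]
 [-0.0008  0.     -0.0005]
 [ 0.0016 -0.0005  0.0016]
 [ 0.0002  0.0005  0.0001]
 [-0.0001  0.0004 -0.0003]
 [-0.0009  0.0001  0.0005]]
0.6 3.141592653589793 [ 0.2345  0.7593  1.8288  4.1412  0.0797 -2.4706] back off: [0.2233 0.5359 2.0054 0.7876 0.     0.8722] 0.061
0.6 0 [0.2345 0.7593 1.8288 4.1412 0.0797 0.671 ] back off: [0.2564 0.5414 2.002  4.57   0.0777 0.2583] 0.013
0.7 3.141592653589793 [ 0.2399  0.7828  1.8855  3.4897  0.2366 -1.8145] back off: [ 0.2657  0.5632  2.0555  3.6577  0.1966 -1.9634] 0.0
0.7 0 [0.2399 0.7828 1.8855 3.4897 0.2366 1.3271] back off: [0.2657 0.5632 2.0555 3.6577 0.1966 1.1782] 0.0
0.8 3.141592653589793 [ 0.2454  0.8166  1.9359  3.3734  0.4166 -1.6926] back off: [ 0.2737  0.6001  2.1132  3.4498  0.3818 -1.7473] 0.0
0.8 0 [0.2454 0.8166 1.9359 3.3734 0.4166 1.449 ] back off: [0.2737 0.6001 2.1132 3.4498 0.3818 1.3943] 0.0
0.9 3.141592653589793 [ 0.2508  0.8602  1.9788  3.3295  0.6011 -1.6419] back off: [ 0.2817  0.6504  2.1657  3.38    0.5808 -1.6673] 0.0
0.9 0 [0.2508 0.8602 1.9788 3.3295 0.6011 1.4996] back off: [0.2817 0.6504 2.1657 3.38   0.5808 1.4742] 0.0
1.0 3.141592653589793 [ 0.2559  0.9125  2.0131  3.3087  0.7866 -1.6132] back off: [ 0.2893  0.7139  2.2114  3.3485  0.7875 -1.6232] 0.0
1.0 0 [0.2559 0.9125 2.0131 3.3087 0.7866 1.5284] back off: [0.2893 0.7139 2.2114 3.3485 0.7875 1.5184] 0.0
1.1 3.141592653589793 [ 0.2606  0.972   2.0377  3.2985  0.9697 -1.5938] back off: [ 0.2965  0.789   2.2486  3.3337  0.9978 -1.593 ] 0.0
1.1 0 [0.2606 0.972  2.0377 3.2985 0.9697 1.5477] back off: [0.2965 0.789  2.2486 3.3337 0.9978 1.5486] 0.0
```

```bash
cat > plan.py <<'E'
from kin2 import *
lo=np.array([-3.08,-.75,.22,-1.43,0,-2.85]);hi=np.array([3.08,2.2,2.44,4.57,2.65,2.85]); off=R.from_euler('z',np.pi/2)
def ik(p,Rt,q0):
    def g(q):
        a,b=fk(q,K); return np.r_[(a-p)*10,((b*off).inv()*R.from_matrix(Rt)).as_rotvec()]
    s=least_squares(g,np.clip(q0,lo+.01,hi-.01),bounds=(lo,hi)); return s.x,abs(s.fun).max()
def pose(q): a,b=fk(q,K); return a,(b*off).as_matrix()
def jrows(q0,q1,n,g):
    """rows along a straight joint path"""
    qs=np.linspace(q0,q1,n+1); o=[]
    for a,b in zip(qs,qs[1:]):
        pa,Ra=pose(a); pb,Rb=pose(b); o.append(np.r_[Ra.T@(pb-pa)*1e3,np.degrees(R.from_matrix(Ra.T@Rb).as_rotvec())])
    print('; '.join(' '.join('%.1f'%v for v in r)+' %g'%g for r in o))
    print('max',np.abs(o).max(0),'tips',[toC(pose(q)[0]+.07*pose(q)[1][:,2]).round(0).tolist() for q in qs[::4]])
def rotaz(th,az): # lean th towards world azimuth az
    x=np.array([np.cos(az),np.sin(az),0]); y=np.array([-x[1],x[0],0]); z=-np.cos(th)*Z+np.sin(th)*x
    return np.stack([np.cross(y,z),y,z],1)
E
python3 - <<'E'
from plan import *
qg=np.array([.25,.82,1.94,3.37,.42,1.45])
for th in (.75,.9):
  Rt=rot(th); q,e=ik(tcp(C(25.5,-7.5,75),Rt),Rt,qg); q2,e2=ik(tcp(C(25.5,-7.5,75),Rt,.151),Rt,q); print('grasp',th,q,e,q2,e2)
  for az in (-.6,-.3,0,.1155,.4):
    for z in (.067,.15):
      Rm=rotaz(th,az); m,e=ik(tcp([.4327,-.1418,z],Rm),Rm,[-.5,.6,2.2,3.37,.4,1.45]); print('  memo',az,z,m,round(e,4))
E
```

```text
grasp 0.75 [0.2415 0.7883 1.9105 3.422  0.3148 1.3959] 1.7208456881689922e-15 [0.2621 0.6036 2.0497 3.5176 0.2747 1.3153] 9.326317496061165e-11
  memo -0.6 0.067 [-0.4922  0.861   2.44    3.2938  0.8437  1.5546] 0.0648
  memo -0.6 0.15 [-0.5249  0.5758  2.44    3.2482  0.6053  1.5392] 0.0195
  memo -0.3 0.067 [-0.7213  0.8218  2.44    2.7705  0.7242  1.5024] 0.1365
  memo -0.3 0.15 [-0.7442  0.5429  2.44    2.5845  0.5407  1.7066] 0.07
  memo 0 0.067 [-0.9385  0.8683  2.44    2.2833  0.7995  1.4224] 0.0515
  memo 0 0.15 [-0.9472  0.5826  2.44    2.0682  0.6778  1.732 ] 0.0092
  memo 0.1155 0.067 [-0.9924  0.8928  2.44    2.1836  0.8393  1.3489] 0.0094
  memo 0.1155 0.15 [-0.9943  0.5822  2.4112  1.8754  0.6944  1.7789] 0.0
  memo 0.4 0.067 [-1.0486  0.8371  2.3245  1.7141  0.7526  1.5418] 0.0
  memo 0.4 0.15 [-1.0486  0.5711  2.294   1.3955  0.7575  1.9761] 0.0
grasp 0.9 [0.2496 0.8492 1.9786 3.3309 0.5902 1.4966] 4.225786387479502e-12 [0.2773 0.6978 2.1559 3.3614 0.6171 1.4917] 1.8500478926597452e-11
  memo -0.6 0.067 [-0.3907  0.9397  2.44    3.4802  1.0072  1.5489] 0.1407
  memo -0.6 0.15 [-0.4399  0.6231  2.44    3.4512  0.7067  1.4536] 0.1219
  memo -0.3 0.067 [-0.7311  0.8456  2.44    2.7538  0.7539  1.4987] 0.2777
  memo -0.3 0.15 [-0.7486  0.5567  2.44    2.5786  0.5541  1.7035] 0.2195
  memo 0 0.067 [-1.0405  0.9522  2.44    2.1125  0.9138  1.3937] 0.1332
  memo 0 0.15 [-1.024   0.6352  2.44    1.938   0.7734  1.7357] 0.1041
  memo 0.1155 0.067 [-1.0924  0.9869  2.44    2.0321  0.9606  1.3027] 0.0842
  memo 0.1155 0.15 [-1.0847  0.6751  2.44    1.8477  0.8479  1.6503] 0.0539
  memo 0.4 0.067 [-1.1424  0.9522  2.3543  1.7279  0.9153  1.3622] 0.0
  memo 0.4 0.15 [-1.1424  0.6774  2.3438  1.5037  0.9023  1.7244] 0.0
```

```bash
cat > p2.py <<'E'
from plan import *
th=.78; q=np.array([.245,.82,1.94,3.38,.4,1.45])
G=C(25.5,-7.5,75); M=np.array([.4327,-.1418,.069])
def path(az,show=True):
    W=[(G,.1155),(G+.015*Z,.1155),(G+.015*Z-.2*rot(th)[:,2],.1155),(np.array([.42,.05,.22]),(az+.1155)/2),(M+.1*Z,az),(M,az)]
    qq=q; worst=0;mine=0; mq5=9
    for (a,x),(b,y) in zip(W,W[1:]):
        n=max(2,int(np.linalg.norm(b-a)/.02))
        for s in np.linspace(0,1,n+1):
            Rt=rotaz(th,x+(y-x)*s); q1,e=ik(tcp(a+(b-a)*s,Rt),Rt,qq); worst=max(worst,np.abs(q1-qq).max()); mine=max(mine,e); mq5=min(mq5,q1[4]); qq=q1
    print(az,'maxstep',worst,'err',mine,'minq5',mq5,qq)
for az in (.3,.45,.6,.8): path(az)
E
python3 p2.py
python3 - <<'E'
from plan import *
q0=robot.get_obs()['q']; Rt=rot(.78); qp,e=ik(tcp(C(25.5,-7.5,75),Rt,.171),Rt,[.245,.82,1.94,3.38,.4,1.45]); print(q0,qp,e)
qm=q0.copy(); qm[3]=1.7;qm[5]=0; qm[4]=.7; qm[0]=.25; qm[1]=.3
n=20; jrows(q0,qm,20,.8); print(); jrows(qm,qp,20,.8)
E
```

```text
0.3 maxstep 0.28899924392117127 err 0.08753171743952094 minq5 0.20377296442531487 [-1.0578  0.8755  2.3808  1.8924  0.8104  1.4159]
0.45 maxstep 0.3340552199966589 err 0.07202767538859062 minq5 0.20377296442531487 [-1.0706  0.8429  2.3069  1.6293  0.7804  1.5592]
0.6 maxstep 0.379640476809489 err 0.05362977075442677 minq5 0.20377296442531487 [-1.0685  0.821   2.2305  1.3841  0.7928  1.6967]
0.8 maxstep 0.44105991041803794 err 0.022908240791930524 minq5 0.20377296442531487 [-1.0484  0.8064  2.1278  1.1108  0.8553  1.8364]
[ 0.2474  0.1663  1.9488 -0.0293  0.9274 -1.4146] [0.2704 0.5791 2.0972 3.4865 0.3268 1.3534] 1.1102230246251565e-15
-0.6 16.5 2.1 -3.9 0.5 7.0 0.8; 0.5 16.1 2.2 -3.8 0.7 7.1 0.8; 1.6 15.7 2.2 -3.7 1.0 7.2 0.8; 2.6 15.3 2.2 -3.6 1.2 7.3 0.8; 3.5 14.8 2.2 -3.4 1.4 7.3 0.8; 4.3 14.2 2.2 -3.3 1.6 7.4 0.8; 5.1 13.6 2.2 -3.1 1.8 7.4 0.8; 5.8 13.0 2.2 -3.0 2.0 7.5 0.8; 6.4 12.4 2.2 -2.8 2.1 7.6 0.8; 7.0 11.8 2.2 -2.6 2.3 7.6 0.8; 7.5 11.1 2.2 -2.4 2.4 7.7 0.8; 7.9 10.5 2.2 -2.2 2.5 7.7 0.8; 8.3 9.9 2.1 -2.0 2.6 7.8 0.8; 8.7 9.3 2.1 -1.9 2.7 7.8 0.8; 9.0 8.7 2.1 -1.7 2.7 7.
[... 464 characters left out ...]
-1.0 2.4 8.6 0.8; 6.3 10.4 2.6 -1.0 2.5 8.6 0.8; 7.3 10.5 2.4 -0.9 2.5 8.6 0.8; 8.3 10.5 2.3 -0.8 2.6 8.6 0.8; 9.4 10.3 2.2 -0.7 2.6 8.6 0.8; 10.5 10.0 2.1 -0.6 2.7 8.6 0.8; 11.7 9.5 2.0 -0.5 2.8 8.6 0.8; 12.8 8.7 2.0 -0.4 2.8 8.6 0.8; 13.9 7.9 2.0 -0.2 2.9 8.6 0.8; 14.8 6.8 2.0 -0.0 2.9 8.6 0.8; 15.7 5.6 2.0 0.1 3.0 8.6 0.8; 16.4 4.2 2.1 0.3 3.0 8.6 0.8; 16.9 2.7 2.1 0.5 2.9 8.6 0.8; 17.2 1.1 2.2 0.7 2.9 8.6 0.8; 17.4 -0.5 2.3 1.0 2.9 8.6 0.8; 17.3 -2.2 2.4 1.2 2.8 8.5 0.8; 17.0 -3.9 2.5 1.4 2.7 8.5 0.8
max [17.3643 10.5306  3.4557  1.3687  2.9606  8.648 ] tips [[-76.0, 205.0, 374.0], [-32.0, 177.0, 360.0], [-2.0, 132.0, 326.0], [7.0, 80.0, 274.0], [-8.0, 31.0, 212.0], [-46.0, -7.0, 147.0]]
```

```bash
cat > p3.py <<'E'
from plan import *
M=np.array([.4327,-.1418,.069]); G=C(25.5,-7.5,75); q=np.array([.245,.82,1.94,3.38,.4,1.45])
def path(th,az,mid,back=.12,up=.09):
    W=[(G,.1155),(G+.012*Z,.1155),(G+.012*Z-back*rot(th)[:,2],.1155),(G+(.012+up)*Z-back*rot(th)[:,2],.1155),(np.array(mid),(az+.1155)/2),(M+.1*Z,az),(M,az)]
    qq=ik(tcp(G,rot(th)),rot(th),q)[0]; st=[];er=[];q5=[]
    for (a,x),(b,y) in zip(W,W[1:]):
        n=max(2,int(np.linalg.norm(b-a)/.015)); w=e_=0
        for s in np.linspace(0,1,n+1):
            Rt=rotaz(th,x+(y-x)*s); q1,e=ik(tcp(a+(b-a)*s,Rt),Rt,qq); w=max(w,np.abs(q1-qq).max()); e_=max(e_,e); qq=q1
        st.append(w);er.append(e_);q5.append(qq[4])
    print(th,az,mid,'step',np.array(st),'err',np.array(er),'q5',np.array(q5))
if __name__=='__main__':
  for th in (.78,.7):
    for az in (.45,.8):
      for mid in ([.48,.03,.25],[.55,.0,.25]): path(th,az,mid)
  q0=robot.get_obs()['q']; Rt=rot(.78); qp,e=ik(tcp(C(25.5,-7.5,75),Rt,.171),Rt,q); 
  qm=q0.copy(); qm[3]=1.7;qm[5]=0; qm[4]=.7; qm[1]=.1; qa=qp.copy(); qa[1]=.25; qa[4]=.6
  jrows(q0,qm,20,.8); jrows(qm,qa,20,.8); jrows(qa,qp,8,.8)
E
python3 p3.py
```

```text
0.78 0.45 [0.48, 0.03, 0.25] step [0.0125 0.0302 0.3077 0.8177 0.0568 0.084 ] err [0.     0.     0.0093 0.0093 0.     0.    ] q5 [0.3442 0.2934 0.1075 0.512  0.821  0.7804]
0.78 0.45 [0.55, 0.0, 0.25] step [0.0125 0.0302 0.3077 1.0762 0.0655 0.084 ] err [0.     0.     0.0093 0.0093 0.     0.    ] q5 [0.3442 0.2934 0.1075 0.5028 0.821  0.7804]
0.78 0.8 [0.48, 0.03, 0.25] step [0.0125 0.0302 0.3077 1.0389 0.0544 0.0505] err [0.     0.     0.0093 0.0093 0.     0.    ] q5 [0.3442 0.2934 0.1075 0.6555 1.003  0.8553]
0.78 0.8 [0.55, 0.0, 0.25] step [0.0125 0.0302 0.3077 1.152  0.0569 0.0505] err [0.     0.     0.0093 0.0093 0.     0.    ] q5 [0.3442 0.2934 0.1075 0.6559 1.003  0.8553]
0.7 0.45 [0.48, 0.03, 0.25] step [0.0239 0.0984 0.3766 2.5874 0.0784 0.0892] err [0.     0.     0.1019 0.1894 0.     0.    ] q5 [0.2022 0.1305 0.0709 0.4546 0.7577 0.6959]
0.7 0.45 [0.55, 0.0, 0.25] step [0.0239 0.0984 0.3766 0.167  2.6719 0.0892] err [0.     0.     0.1019 0.3276 0.0272 0.    ] q5 [0.2022 0.1305 0.0709 0.     0.7577 0.6959]
0.7 0.8 [0.48, 0.03, 0.25] step [0.0239 0.0984 0.3766 0.0704 3.1051 0
[... 1619 characters left out ...]
9 2.1 2.3 8.0 0.8; 13.4 -7.0 -0.9 2.3 2.2 8.0 0.8; 13.0 -8.3 -0.9 2.5 2.0 8.0 0.8; 12.5 -9.7 -0.8 2.7 1.8 7.9 0.8
max [13.6594  9.7264  1.3954  2.6735  2.7188  8.3285] tips [[-107.0, 200.0, 492.0], [-75.0, 181.0, 513.0], [-43.0, 143.0, 519.0], [-18.0, 91.0, 506.0], [-7.0, 31.0, 474.0], [-12.0, -28.0, 426.0]]
29.8 2.2 10.5 -0.3 4.2 -0.4 0.8; 29.4 2.1 10.9 -0.2 4.2 -0.4 0.8; 29.0 2.0 11.3 -0.2 4.2 -0.4 0.8; 28.6 1.8 11.7 -0.2 4.2 -0.4 0.8; 28.2 1.7 12.1 -0.2 4.2 -0.3 0.8; 27.8 1.6 12.5 -0.2 4.2 -0.3 0.8; 27.4 1.4 12.8 -0.2 4.2 -0.3 0.8; 26.9 1.3 13.1 -0.2 4.2 -0.3 0.8
max [29.7736  2.2396 13.1382  0.2506  4.2389  0.4388] tips [[-12.0, -28.0, 426.0], [-12.0, -15.0, 282.0], [-46.0, -7.0, 147.0]]
```

```bash
python3 - <<'E'
from p3 import *
for az in (.6,.8,1.0): path(.9,az,[.48,.0,.25],.12,.07)
q0=robot.get_obs()['q']; Rt=rot(.9); qp,e=ik(tcp(G,Rt,.171),Rt,q); print(qp,e)
qm=q0.copy(); qm[3]=1.7;qm[5]=0; qm[4]=.8; qm[1]=.1; qa=qp.copy(); qa[1]=.3; qa[4]=.6; qa[2]=2.3
jrows(q0,qm,20,.8); jrows(qm,qa,20,.8); jrows(qa,qp,8,.8)
E
```

```text
0.9 0.6 [0.48, 0.0, 0.25] step [0.0132 0.0316 0.0548 0.1454 0.057  0.0625] err [0. 0. 0. 0. 0. 0.] q5 [0.5651 0.5796 0.3619 0.7508 0.9848 0.9012]
0.9 0.8 [0.48, 0.0, 0.25] step [0.0132 0.0316 0.0548 0.1679 0.053  0.0462] err [0. 0. 0. 0. 0. 0.] q5 [0.5651 0.5796 0.3619 0.8116 1.0856 0.9553]
0.9 1.0 [0.48, 0.0, 0.25] step [0.0132 0.0316 0.0548 0.1904 0.0581 0.0377] err [0. 0. 0. 0. 0. 0.] q5 [0.5651 0.5796 0.3619 0.8737 1.1962 1.0445]
[0.2842 0.6643 2.1877 3.3712 0.616  1.4877] 1.1102230246251565e-14
0.6 16.2 -1.9 -4.0 0.2 7.0 0.8; 1.8 16.1 -1.9 -4.0 0.5 7.0 0.8; 2.9 15.9 -1.9 -3.9 0.8 7.1 0.8; 4.1 15.7 -1.9 -3.8 1.0 7.1 0.8; 5.2 15.4 -1.9 -3.7 1.3 7.1 0.8; 6.3 15.0 -1.9 -3.6 1.6 7.1 0.8; 7.4 14.5 -1.9 -3.5 1.8 7.1 0.8; 8.4 13.9 -1.8 -3.3 2.1 7.1 0.8; 9.4 13.2 -1.8 -3.2 2.3 7.1 0.8; 10.3 12.5 -1.8 -3.0 2.5 7.2 0.8; 11.2 11.7 -1.8 -2.8 2.7 7.2 0.8; 12.0 10.8 -1.7 -2.6 2.9 7.2 0.8; 12.8 9.8 -1.7 -2.3 3.1 7.2 0.8; 13.5 8.8 -1.7 -2.1 3.2 7.2 0.8; 14.0 7.7 -1.6 -1.8 3.3 7.2 0.8; 14.5 6.6 -1.6 -1.6 3.5 7.3 0.8; 14.9 5.5 -1.6 -1.3 3.5 7.3 0.8; 15.2 4.3 -1.5 -1.0 3.6 7.3 0.8; 15.4 3.1 -1.5 -0
[... 755 characters left out ...]
-3.7 1.8 2.9 8.1 0.8; 18.1 -4.9 -3.7 2.1 2.8 8.1 0.8; 17.8 -7.2 -3.7 2.3 2.7 8.0 0.8; 17.3 -9.4 -3.6 2.6 2.5 8.0 0.8
max [18.087   9.377   3.7085  2.5945  3.0604  8.7076] tips [[-127.0, 219.0, 504.0], [-101.0, 198.0, 499.0], [-78.0, 158.0, 475.0], [-66.0, 104.0, 433.0], [-73.0, 45.0, 376.0], [-103.0, -15.0, 311.0]]
12.0 0.8 16.5 0.2 1.7 -0.2 0.8; 12.4 0.7 16.5 0.2 1.7 -0.2 0.8; 12.8 0.7 16.5 0.2 1.7 -0.2 0.8; 13.2 0.7 16.6 0.2 1.7 -0.2 0.8; 13.6 0.6 16.6 0.2 1.7 -0.2 0.8; 14.0 0.6 16.6 0.2 1.7 -0.2 0.8; 14.4 0.6 16.6 0.2 1.7 -0.2 0.8; 14.8 0.5 16.6 0.2 1.7 -0.2 0.8
max [14.8404  0.7663 16.5736  0.2013  1.6659  0.237 ] tips [[-103.0, -15.0, 311.0], [-72.0, -10.0, 229.0], [-54.0, -7.0, 138.0]]
```

>>> send_rows(
  deltas="0.6 16.2 -1.9 -4 0.2 7 0.6; 1.8 16.1 -1.9 -4 0.5 7 0.6; 2.9 15.9 -1.9 -3.9 0.8 7.1 0.6; 4.1 15.7 -1.9 -3.8 1 7.1 0.6; 5.2 15.4 -1.9 -3.7 1.3 7.1 0.6; 6.3 15 -1.9 -3.6 1.6 7.1 0.6; 7.4 14.5 -1.9 -3.5 1.8 7.1 0.6; 8.4 13.9 -1.8 -3.3 2.1 7.1 0.6; 9.4 13.2 -1.8 -3.2 2.3 7.1 0.6; 10.3 12.5 -1.8 -3 2.5 7.2 0.6",
)

```text
time: 21.1
position: [0.3653, 0.3433, 0.3862]
tool_rot: [0.498, 0.795, 0.33, -0.101]
ft_force: [-0.3, 0.6, -0.4]
grip_width: 0.0524
grip_force: 0.0
```

>>> send_rows(
  deltas="11.2 11.7 -1.8 -2.8 2.7 7.2 0.6; 12 10.8 -1.7 -2.6 2.9 7.2 0.6; 12.8 9.8 -1.7 -2.3 3.1 7.2 0.6; 13.5 8.8 -1.7 -2.1 3.2 7.2 0.6; 14 7.7 -1.6 -1.8 3.3 7.2 0.6; 14.5 6.6 -1.6 -1.6 3.5 7.3 0.6; 14.9 5.5 -1.6 -1.3 3.5 7.3 0.6; 15.2 4.3 -1.5 -1 3.6 7.3 0.6; 15.4 3.1 -1.5 -0.8 3.7 7.3 0.6; 15.5 1.9 -1.5 -0.5 3.7 7.4 0.6",
)

```text
time: 22.35
position: [0.4256, 0.3938, 0.5208]
tool_rot: [0.748, 0.243, 0.45, -0.423]
ft_force: [-0.8, -0.0, -0.8]
grip_width: 0.0523
grip_force: 0.0
```

```bash
python3 - <<'E'
from p3 import *
q0=robot.get_obs()['q']; print(q0)
Rt=rot(.9); qp,e=ik(tcp(G,Rt,.171),Rt,q)
qa=qp.copy(); qa[1]=.3; qa[4]=.6; qa[2]=2.3
jrows(q0,qa,20,.6)
E
```

```text
[ 0.2449  0.0993  1.953   1.7042  0.8015 -0.0014]
0.6 5.2 0.9 -0.7 2.3 8.7 0.6; 1.0 6.2 0.4 -0.6 2.3 8.7 0.6; 1.7 7.0 -0.1 -0.6 2.4 8.7 0.6; 2.6 7.8 -0.6 -0.5 2.4 8.7 0.6; 3.7 8.4 -1.0 -0.5 2.5 8.7 0.6; 5.0 8.8 -1.4 -0.4 2.6 8.6 0.6; 6.4 8.9 -1.8 -0.3 2.7 8.6 0.6; 7.8 8.9 -2.1 -0.2 2.7 8.6 0.6; 9.3 8.6 -2.4 -0.0 2.8 8.5 0.6; 10.9 8.0 -2.7 0.1 2.9 8.5 0.6; 12.3 7.1 -2.9 0.3 3.0 8.5 0.6; 13.7 6.0 -3.1 0.5 3.0 8.4 0.6; 15.0 4.7 -3.3 0.7 3.0 8.3 0.6; 16.1 3.1 -3.4 1.0 3.1 8.3 0.6; 17.0 1.3 -3.5 1.2 3.0 8.2 0.6; 17.6 -0.6 -3.6 1.5 3.0 8.2 0.6; 17.9 -2.7 -3.6 1.8 2.9 8.1 0.6; 18.0 -4.9 -3.6 2.0 2.8 8.1 0.6; 17.7 -7.1 -3.6 2.3 2.6 8.0 0.6; 17.2 -9.3 -3.6 2.6 2.5 8.0 0.6
max [17.9992  9.2858  3.6415  2.5805  3.0515  8.6908] tips [[-127.0, 218.0, 504.0], [-101.0, 197.0, 498.0], [-78.0, 157.0, 475.0], [-66.0, 104.0, 433.0], [-73.0, 44.0, 376.0], [-103.0, -15.0, 311.0]]
```

Tracking exactly as planned.

>>> send_rows(
  deltas="0.6 5.2 0.9 -0.7 2.3 8.7 0.6; 1 6.2 0.4 -0.6 2.3 8.7 0.6; 1.7 7 -0.1 -0.6 2.4 8.7 0.6; 2.6 7.8 -0.6 -0.5 2.4 8.7 0.6; 3.7 8.4 -1 -0.5 2.5 8.7 0.6; 5 8.8 -1.4 -0.4 2.6 8.6 0.6; 6.4 8.9 -1.8 -0.3 2.7 8.6 0.6; 7.8 8.9 -2.1 -0.2 2.7 8.6 0.6; 9.3 8.6 -2.4 0 2.8 8.5 0.6; 10.9 8 -2.7 0.1 2.9 8.5 0.6",
)

```text
time: 23.6
position: [0.4702, 0.3319, 0.4654]
tool_rot: [-0.614, 0.439, -0.199, 0.625]
ft_force: [-0.3, 0.3, 0.1]
grip_width: 0.0521
grip_force: 0.0
```

>>> send_rows(
  deltas="12.3 7.1 -2.9 0.3 3 8.5 0.6; 13.7 6 -3.1 0.5 3 8.4 0.6; 15 4.7 -3.3 0.7 3 8.3 0.6; 16.1 3.1 -3.4 1 3.1 8.3 0.6; 17 1.3 -3.5 1.2 3 8.2 0.6; 17.6 -0.6 -3.6 1.5 3 8.2 0.6; 17.9 -2.7 -3.6 1.8 2.9 8.1 0.6; 18 -4.9 -3.6 2 2.8 8.1 0.6; 17.7 -7.1 -3.6 2.3 2.6 8 0.6; 17.2 -9.3 -3.6 2.6 2.5 8 0.6",
)

```text
time: 24.85
position: [0.4475, 0.2151, 0.341]
tool_rot: [-0.04, 0.843, 0.05, 0.534]
ft_force: [0.3, 0.1, -0.3]
grip_width: 0.0526
grip_force: 0.0
```

```bash
python3 - <<'E'
from p3 import *
o=robot.get_obs(); q0=o['q']; print(q0,toC(o['position']))
Rt=rot(.9); qp,e=ik(tcp(G,Rt,.171),Rt,q)
c=cam('wrist'); w=cloud(c); Q=(w-O)@np.stack([X,Y,Z],1)*1e3; np.save('w5.npy',Q); save(c,'w5.png')
for r in robot.cut_out('wrist','rubber_stamp')[:2]:
    s=Q[r['region']]; s=s[~np.isnan(s[:,0])]; print(round(r['p'],2),r['box'],len(s))
    for lo in range(20,92,9):
        t=s[(s[:,2]>lo)&(s[:,2]<lo+9)]
        if len(t)>3: print(lo,len(t),np.percentile(t,[4,50,96],0).round(1).tolist())
jrows(q0,qp,8,.6)
E
```

```text
[0.2858 0.3018 2.2986 3.3755 0.5995 1.4842] [-164.0137  -16.4513  340.9579]
0.75 [266.5, 1.0, 291.7, 34.2] 829
20 15 [[63.4, -15.9, 20.2], [64.8, -13.4, 21.5], [99.4, 11.3, 27.7]]
29 4 [[62.2, -18.3, 31.2], [63.3, -17.2, 33.1], [64.3, -16.1, 37.2]]
38 6 [[64.8, -20.1, 39.6], [71.4, -19.5, 42.6], [83.0, -18.3, 43.3]]
56 77 [[17.9, -14.8, 57.8], [19.8, -7.9, 61.8], [23.8, 1.7, 64.8]]
65 149 [[15.8, -16.2, 65.3], [17.7, -6.3, 70.0], [23.2, 3.7, 73.5]]
74 265 [[15.0, -18.3, 74.5], [18.2, -6.6, 79.0], [26.4, 5.1, 82.6]]
83 312 [[17.5, -15.6, 83.4], [23.8, -6.5, 87.0], [34.6, 2.8, 88.9]]
12.0 0.8 16.4 0.2 1.7 -0.2 0.6; 12.4 0.7 16.4 0.2 1.7 -0.2 0.6; 12.8 0.7 16.5 0.2 1.7 -0.2 0.6; 13.2 0.6 16.5 0.2 1.7 -0.2 0.6; 13.6 0.6 16.5 0.2 1.7 -0.2 0.6; 14.0 0.6 16.5 0.2 1.7 -0.2 0.6; 14.4 0.5 16.5 0.2 1.7 -0.2 0.6; 14.8 0.5 16.5 0.2 1.7 -0.2 0.6
max [14.7749  0.7569 16.4889  0.1952  1.6578  0.2302] tips [[-102.0, -15.0, 310.0], [-71.0, -10.0, 228.0], [-54.0, -7.0, 138.0]]
```

View pics/w5.png

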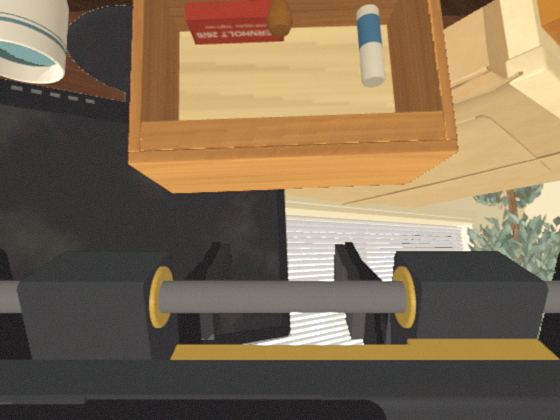

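The wrist view shows the stamp's knob at (279,18), measured at (27, −7, 78) mm in the cabinet. The carton and glue stick are clear of it. Moving to the pre-grasp.

>>> send_rows(
  deltas="12 0.8 16.4 0.2 1.7 -0.2 0.6; 12.4 0.7 16.4 0.2 1.7 -0.2 0.6; 12.8 0.7 16.5 0.2 1.7 -0.2 0.6; 13.2 0.6 16.5 0.2 1.7 -0.2 0.6; 13.6 0.6 16.5 0.2 1.7 -0.2 0.6; 14 0.6 16.5 0.2 1.7 -0.2 0.6; 14.4 0.5 16.5 0.2 1.7 -0.2 0.6; 14.8 0.5 16.5 0.2 1.7 -0.2 0.6",
)

```text
time: 25.95
position: [0.5045, 0.231, 0.1822]
tool_rot: [-0.054, 0.899, 0.025, 0.433]
ft_force: [-0.9, 0.3, -0.1]
grip_width: 0.0526
grip_force: 0.0
```

```bash
python3 - <<'E'
from p3 import *
p,Rm,o=now(); Rt=rot(.9); print(toC(p+.051*Rm[:,2]),o['q'],o['ft_force'])
rows(p,Rm,tcp(C(27,-6.6,76),Rt),Rt,8)
E
```

```text
[-65.6585  -7.1183 150.426 ] [0.2842 0.6641 2.182  3.3719 0.6074 1.4829] [-0.9039  0.2596 -0.1127]
0.1 0.1 14.9 0.0 -0.0 0.0
0.1 0.1 14.9 0.0 -0.0 0.0
0.1 0.1 14.9 0.0 -0.0 0.0
0.1 0.1 14.9 0.0 -0.0 0.0
0.1 0.1 14.9 0.0 -0.0 0.0
0.1 0.1 14.9 0.0 -0.0 0.0
0.1 0.1 14.9 0.0 -0.0 0.0
0.1 0.1 14.9 0.0 -0.0 0.0
```

>>> send_rows(
  deltas="0.1 0.1 14.9 0 0 0 0.6; 0.1 0.1 14.9 0 0 0 0.6; 0.1 0.1 14.9 0 0 0 0.6; 0.1 0.1 14.9 0 0 0 0.6; 0.1 0.1 14.9 0 0 0 0.6; 0.1 0.1 14.9 0 0 0 0.6; 0.1 0.1 14.9 0 0 0 0.6; 0.1 0.1 14.9 0 0 0 0.6; 0 0 0 0 0 0 0.6",
)

```text
time: 27.08
position: [0.596, 0.2419, 0.1065]
tool_rot: [-0.052, 0.9, 0.025, 0.432]
ft_force: [0.5, -0.0, 0.3]
grip_width: 0.052
grip_force: 0.0
```

>>> send_rows(
  deltas="0 0 0 0 0 0 0.25; 0 0 0 0 0 0 0.25; 0 0 0 0 0 0 0.2; 0 0 0 0 0 0 0.1; 0 0 0 0 0 0 0.1; 0 0 0 0 0 0 0.1",
  newtons=25,
)

```text
time: 27.82
position: [0.5952, 0.2419, 0.1075]
tool_rot: [-0.052, 0.9, 0.025, 0.433]
ft_force: [-1.4, -0.6, 1.6]
grip_width: 0.0246
grip_force: 25.0
```

```bash
python3 - <<'E'
from p3 import *
p,Rm,o=now(); print(toC(p+.051*Rm[:,2]),o['q'],o['ft_force'],o['grip_width'],o['grip_force'])
c=cam('scene'); Q=(cloud(c)-O)@np.stack([X,Y,Z],1)*1e3
for r in robot.cut_out('scene','rubber_stamp')[:1]:
    s=Q[r['region']]; print(r['p'],r['box'],np.nanpercentile(s,[3,50,97],0).round(0).tolist())
print('up',Rm.T@Z)
E
```

```text
[25.6458 -6.8592 75.6375] [0.2518 0.8494 1.9775 3.3352 0.5856 1.4937] [-1.3636 -0.555   1.5901] 0.02461490707807097 25.00025711604394
0.72 [152.4, 165.6, 326.5, 307.8] [[-193.0, -119.0, 20.0], [3.0, 49.0, 82.0], [114.0, 139.0, 226.0]]
up [-0.781  -0.0006 -0.6245]
```

Gripped (24.6 mm). Lift and draw back out along the tool axis.

>>> send_rows(
  deltas="-3 0 -2.5 0 0 0 0.1; -3.2 0 -2.5 0 0 0 0.1; -3.2 0 -2.5 0 0 0 0.1; 0 0 -10 0 0 0 0.1; 0 0 -15 0 0 0 0.1; 0 0 -15 0 0 0 0.1; 0 0 -15 0 0 0 0.1; 0 0 -15 0 0 0 0.1; 0 0 -15 0 0 0 0.1; 0 0 0 0 0 0 0.1",
  newtons=30,
)

```text
time: 29.18
position: [0.5282, 0.2343, 0.1732]
tool_rot: [-0.053, 0.9, 0.025, 0.432]
ft_force: [0.3, -0.2, -1.1]
grip_width: 0.0245
grip_force: 30.0
```

```bash
cat > p4.py <<'E'
from p3 import *
M=np.array([.4327,-.1418,.011])
if __name__=='__main__':
    p,Rm,o=now(); g=p+.051*Rm[:,2]; print('grasp',toC(g),g,o['q'],o['grip_width'],o['ft_force'])
    ims=[]
    for n in ('scene','top'):
        c=cam(n); Q=(cloud(c)-O)@np.stack([X,Y,Z],1)*1e3
        u=proj(c,g); print(n,u); rr=robot.cut_out(n,'rubber_stamp')
        for r in rr[:1]:
            s=Q[r['region']]; print(n,r['p'],np.round(r['box']),np.nanpercentile(s,[3,50,97],0).round(0).tolist())
        x,y=u.astype(int); x=min(max(x,60),500);y=min(max(y,60),360); ims.append(cv2.resize(c['image'][y-60:y+60,x-60:x+60],(380,380),interpolation=cv2.INTER_CUBIC)[...,::-1])
    cv2.imwrite('pics/g6.png',np.hstack(ims))
E
python3 p4.py
```

```text
grasp [-41.7656  -6.6586 141.2803] [0.5678 0.2389 0.1413] [0.2755 0.6888 2.1286 3.3712 0.5772 1.4769] 0.02454025895091034 [ 0.2587 -0.2361 -1.1319]
scene [244.817  228.3975]
scene 0.76 [232. 240. 258. 252.] [[-57.0, -36.0, 87.0], [-52.0, 4.0, 99.0], [-37.0, 24.0, 106.0]]
top [214.4824 207.8754]
top 0.75 [148. 119. 284. 295.] [[-190.0, -138.0, 18.0], [5.0, -87.0, 198.0], [112.0, 3.0, 226.0]]
```

View pics/g6.png

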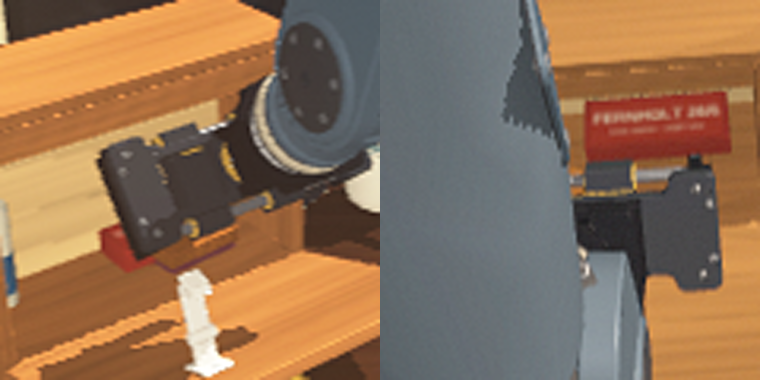

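The left view shows the foot hanging level under the gripper (about 205,250), held clear of the flap and of the catch (200,320). Now planning the carry.

```bash
cat > p5.py <<'E'
from p4 import *
p,Rm,o=now(); g=p+.051*Rm[:,2]; th=.9; az=.6
W=[(g,.1155),(g+.06*Z-.02*X,.1155),(np.array([.48,.0,.24]),.36),(np.array([M[0],M[1],.17]),az)]
qq=o['q']; P,Q=p,Rm
for (a,x),(b,y),n in zip(W,W[1:],(4,14,9)):
    st=0
    for s in np.linspace(0,1,n+1)[1:]:
        Rt=rotaz(th,x+(y-x)*s); t=tcp(a+(b-a)*s,Rt); q1,e=ik(t,Rt,qq); st=max(st,abs(q1-qq).max()); qq=q1
        print(' '.join('%.1f'%v for v in np.r_[Q.T@(t-P)*1e3,np.degrees(R.from_matrix(Q.T@Rt).as_rotvec())]),end=' 0.1; '); P,Q=t,Rt
    print('\n step',st,e)
E
python3 p5.py
```

```text
-8.4 -0.0 -13.3 -0.0 -0.2 0.0 0.1; -8.6 0.0 -13.2 0.0 0.0 0.0 0.1; -8.6 -0.0 -13.2 0.0 0.0 0.0 0.1; -8.6 -0.0 -13.2 0.0 0.0 0.0 0.1; 
 step 0.03999784315938104 8.232234338656497e-12
2.1 -16.9 -7.1 -0.8 0.0 -0.6 0.1; 2.2 -16.8 -7.4 -0.8 0.0 -0.6 0.1; 2.4 -16.7 -7.6 -0.8 -0.0 -0.6 0.1; 2.6 -16.5 -7.8 -0.8 0.0 -0.6 0.1; 2.8 -16.4 -8.0 -0.8 -0.0 -0.6 0.1; 2.9 -16.3 -8.2 -0.8 0.0 -0.6 0.1; 3.1 -16.1 -8.4 -0.8 0.0 -0.6 0.1; 3.3 -16.0 -8.6 -0.8 0.0 -0.6 0.1; 3.4 -15.8 -8.9 -0.8 0.0 -0.6 0.1; 3.6 -15.6 -9.1 -0.8 -0.0 -0.6 0.1; 3.7 -15.5 -9.3 -0.8 0.0 -0.6 0.1; 3.9 -15.3 -9.5 -0.8 -0.0 -0.6 0.1; 4.1 -15.1 -9.7 -0.8 0.0 -0.6 0.1; 4.2 -14.9 -9.9 -0.8 0.0 -0.6 0.1; 
 step 0.13366385212309861 4.354745730683618e-12
12.6 -14.0 -3.4 -1.2 -0.0 -0.9 0.1; 12.8 -13.7 -3.6 -1.2 -0.0 -0.9 0.1; 13.0 -13.4 -3.9 -1.2 -0.0 -0.9 0.1; 13.2 -13.1 -4.1 -1.2 0.0 -0.9 0.1; 13.4 -12.8 -4.4 -1.2 0.0 -0.9 0.1; 13.6 -12.5 -4.6 -1.2 0.0 -0.9 0.1; 13.8 -12.1 -4.9 -1.2 -0.0 -0.9 0.1; 14.0 -11.8 -5.1 -1.2 0.0 -0.9 0.1; 14.1 -11.5 -5.3 -1.2 0.0 -0.9 0.1; 
 step 0.0689748407717431 3.0531133177191805e-15
```

>>> send_rows(
  deltas="-8.4 0 -13.3 0 -0.2 0 0.1; -8.6 0 -13.2 0 0 0 0.1; -8.6 0 -13.2 0 0 0 0.1; -8.6 0 -13.2 0 0 0 0.1; 2.1 -16.9 -7.1 -0.8 0 -0.6 0.1; 2.2 -16.8 -7.4 -0.8 0 -0.6 0.1; 2.4 -16.7 -7.6 -0.8 0 -0.6 0.1; 2.6 -16.5 -7.8 -0.8 0 -0.6 0.1; 2.8 -16.4 -8 -0.8 0 -0.6 0.1",
)

```text
time: 30.5
position: [0.4847, 0.1435, 0.247]
tool_rot: [-0.091, 0.896, 0.045, 0.433]
ft_force: [0.4, 1.0, -0.4]
grip_width: 0.0246
grip_force: 30.0
```

>>> send_rows(
  deltas="2.9 -16.3 -8.2 -0.8 0 -0.6 0.1; 3.1 -16.1 -8.4 -0.8 0 -0.6 0.1; 3.3 -16 -8.6 -0.8 0 -0.6 0.1; 3.4 -15.8 -8.9 -0.8 0 -0.6 0.1; 3.6 -15.6 -9.1 -0.8 0 -0.6 0.1; 3.7 -15.5 -9.3 -0.8 0 -0.6 0.1; 3.9 -15.3 -9.5 -0.8 0 -0.6 0.1; 4.1 -15.1 -9.7 -0.8 0 -0.6 0.1; 4.2 -14.9 -9.9 -0.8 0 -0.6 0.1",
)

```text
time: 31.62
position: [0.4418, -0.0149, 0.2719]
tool_rot: [-0.161, 0.886, 0.08, 0.428]
ft_force: [-0.1, 0.5, -0.4]
grip_width: 0.0246
grip_force: 30.0
```

>>> send_rows(
  deltas="12.6 -14 -3.4 -1.2 0 -0.9 0.1; 12.8 -13.7 -3.6 -1.2 0 -0.9 0.1; 13 -13.4 -3.9 -1.2 0 -0.9 0.1; 13.2 -13.1 -4.1 -1.2 0 -0.9 0.1; 13.4 -12.8 -4.4 -1.2 0 -0.9 0.1; 13.6 -12.5 -4.6 -1.2 0 -0.9 0.1; 13.8 -12.1 -4.9 -1.2 0 -0.9 0.1; 14 -11.8 -5.1 -1.2 0 -0.9 0.1; 14.1 -11.5 -5.3 -1.2 0 -0.9 0.1; 0 0 0 0 0 0 0.1",
)

```text
time: 32.88
position: [0.3991, -0.1661, 0.2001]
tool_rot: [-0.261, 0.861, 0.131, 0.415]
ft_force: [0.3, -0.1, -0.1]
grip_width: 0.0246
grip_force: 30.0
```

```bash
cat > p6.py <<'E'
from p4 import *
import sys
p,Rm,o=now(); g=p+.051*Rm[:,2]; print('grasp',g,g-M,o['grip_width'],o['ft_force'],'q',o['q'],'lean',np.arccos(-Rm[2,2]))
for n in ('scene','top'):
    c=cam(n); w=cloud(c)
    for r in robot.cut_out(n,'rubber_stamp')[:1]:
        s=w[r['region']]; s=s[~np.isnan(s[:,0])]; s=s[np.linalg.norm(s-g,axis=1)<.09]
        print(n,round(r['p'],2),np.round(r['box']),len(s),np.percentile(s,[3,50,97],0).round(3).tolist() if len(s) else '')
    if n=='scene':
        x,y=proj(c,g-.03*Z).astype(int); save(c,sys.argv[1],(x-60,y-45,x+60,y+45),5)
Rt=rotaz(.9,.6); print('down'); rows(p,Rm,tcp([M[0],M[1],M[2]+.0556+.004],Rt),Rt,8)
E
python3 p6.py s7.png
```

```text
grasp [ 0.4321 -0.1435  0.1685] [-0.0006 -0.0017  0.1575] 0.0246343751579019 [ 0.3043 -0.0841 -0.0641] q [-1.1398  0.6154  2.2197  1.1853  0.9863  1.9472] lean 0.9012348468721075
scene 0.55 [186. 250. 330. 310.] 0 
top 0.43 [147. 218. 285. 299.] 0 
down
9.5 0.0 7.7 0.0 0.0 -0.1
9.5 0.0 7.7 0.0 0.0 -0.1
9.5 0.0 7.7 0.0 0.0 -0.1
9.5 0.1 7.7 0.0 0.0 -0.1
9.5 0.1 7.7 0.0 0.0 -0.1
9.5 0.1 7.7 0.0 0.0 -0.1
9.5 0.1 7.7 0.0 0.0 -0.1
9.5 0.1 7.7 0.0 0.0 -0.1
```

View pics/s7.png

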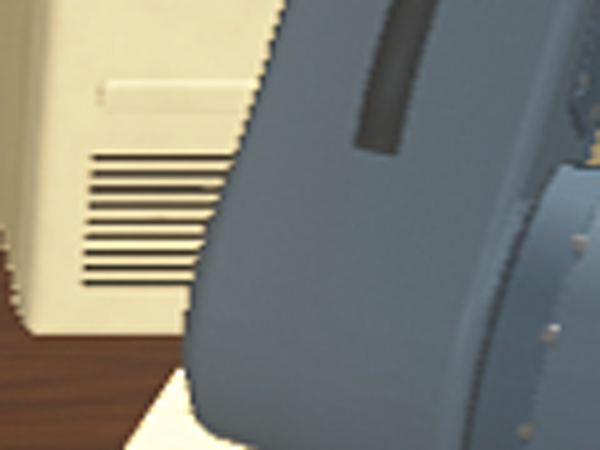

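The arm hides the stamp in this view, but the grip is unchanged at 24.6 mm. Lower to just above the block, then feel for contact.

>>> send_rows(
  deltas="9.5 0 7.7 0 0 0 0.1; 9.5 0 7.7 0 0 0 0.1; 9.5 0 7.7 0 0 0 0.1; 9.5 0 7.7 0 0 0 0.1; 9.5 0 7.7 0 0 0 0.1; 9.5 0.1 7.7 0 0 0 0.1; 9.5 0.1 7.7 0 0 0 0.1; 8 0 6.5 0 0 0 0.1; 0 0 0 0 0 0 0.1",
)

```text
time: 34.2
position: [0.399, -0.1618, 0.104]
tool_rot: [-0.261, 0.861, 0.134, 0.415]
ft_force: [-0.9, -0.6, -1.5]
grip_width: 0.0244
grip_force: 30.0
```

```bash
python3 p6.py s8.png; python3 - <<'E'
from h import *
p,Rm,o=now(); c=cam('top'); g=p+.051*Rm[:,2]; print(proj(c,g),proj(c,g-.05*Z)); w=cloud(c); s=w[np.linalg.norm(w-g,axis=-1)<.065]; print(len(s)); print(robot.get_obs()['ft_force'])
E
```

```text
grasp [ 0.4319 -0.139   0.0724] [-0.0008  0.0028  0.0614] 0.024420272340179128 [-0.914  -0.6443 -1.4563] q [-1.1349  0.894   2.2418  1.3956  0.9033  1.5953] lean 0.9023246431952686
down
0.2 -0.3 0.0 0.0 0.0 -0.1
0.2 -0.3 0.1 0.0 0.0 -0.1
0.2 -0.3 0.1 0.0 0.0 -0.1
0.2 -0.3 0.1 0.0 0.0 -0.1
0.2 -0.3 0.1 0.0 0.0 -0.1
0.2 -0.3 0.1 0.0 0.0 -0.1
0.2 -0.3 0.1 0.0 0.0 -0.1
0.2 -0.3 0.1 0.0 0.0 -0.1
[398.7565 288.187 ] [393.988  297.4951]
0
[ 0.0161  0.4279 -0.6693]
```

>>> send_rows(
  deltas="1.2 0 0.9 0 0 0 0.1; 1.2 0 0.9 0 0 0 0.1; 1.2 0 0.9 0 0 0 0.1; 0 0 0 0 0 0 0.1",
)

```text
time: 34.95
position: [0.3988, -0.1623, 0.0996]
tool_rot: [-0.261, 0.861, 0.133, 0.415]
ft_force: [0.4, -0.1, -0.7]
grip_width: 0.0245
grip_force: 30.0
```

>>> send_rows(
  deltas="0.8 0 0.6 0 0 0 0.1; 0.4 0 0.3 0 0 0 0.1; 0 0 0 0 0 0 0.1",
)

```text
time: 35.33
position: [0.3988, -0.1622, 0.0984]
tool_rot: [-0.261, 0.861, 0.133, 0.415]
ft_force: [0.1, -0.5, -0.7]
grip_width: 0.0245
grip_force: 30.0
```

>>> send_rows(
  deltas="0.5 0 0.4 0 0 0 0.1; 0.5 0 0.4 0 0 0 0.1; 0 0 0 0 0 0 0.1",
)

```text
time: 35.7
position: [0.3989, -0.1616, 0.098]
tool_rot: [-0.261, 0.861, 0.134, 0.416]
ft_force: [-1.9, -1.1, 6.6]
grip_width: 0.0244
grip_force: 30.0
```

>>> send_rows(
  deltas="0.5 0 0.4 0 0 0 0.1; 0.5 0 0.4 0 0 0 0.1; 0 0 0 0 0 0 0.1",
)

```text
time: 36.08
position: [0.3992, -0.1613, 0.0978]
tool_rot: [-0.261, 0.86, 0.134, 0.418]
ft_force: [-3.6, -2.4, 13.0]
grip_width: 0.0247
grip_force: 30.0
```

Contact felt. Ease off, open, and back out along the fingers.

>>> send_rows(
  deltas="-0.8 0 -0.6 0 0 0 0.1; 0 0 0 0 0 0 0.33; 0 0 0 0 0 0 0.45; 0 0 0 0 0 0 0.6; 0 0 0 0 0 0 0.6; 0 0 -8 0 0 0 0.6; 0 0 -15 0 0 0 0.6; 0 0 -25 0 0 0 0.6; 0 0 -30 0 0 0 0.6; 0 0 -30 0 0 0 0.6",
)

```text
time: 37.33
position: [0.3281, -0.2108, 0.1643]
tool_rot: [-0.261, 0.861, 0.133, 0.415]
ft_force: [0.2, -0.5, 0.4]
grip_width: 0.0524
grip_force: 0.0
```

```bash
python3 - <<'E'
from p4 import *
p,Rm,o=now(); print(p,o['ft_force'],o['q'],o['time'])
ims=[]
for n in ('wrist','top','scene'):
    c=cam(n); w=cloud(c); d=w-M
    k=(np.hypot(d[...,0],d[...,1])<.055)&(d[...,2]>.004)&(d[...,2]<.08); s=d[k]*1e3; print(n,len(s))
    for lo in (4,20,35,50,62):
        t=s[(s[:,2]>lo)&(s[:,2]<lo+15)]
        if len(t)>5: print(' ',lo,len(t),np.percentile(t,[3,50,97],0).round(0).tolist())
    x,y=np.clip(proj(c,M+.03*Z).astype(int),70,[490,350]); ims.append(cv2.resize(c['image'][y-70:y+70,x-70:x+70],(260,260),interpolation=cv2.INTER_CUBIC)[...,::-1])
cv2.imwrite('pics/f.png',np.hstack(ims))
E
```

```text
[ 0.3281 -0.2108  0.1643] [ 0.2024 -0.4882  0.3598] [-1.3744  0.7202  2.2446  1.0462  0.9817  1.7828] 37.325
wrist 3799
  4 2119 [[-28.0, -25.0, 5.0], [-7.0, 0.0, 17.0], [20.0, 29.0, 19.0]]
  20 265 [[-7.0, -2.0, 20.0], [-4.0, 2.0, 27.0], [3.0, 9.0, 35.0]]
  35 382 [[-11.0, -6.0, 35.0], [-7.0, -0.0, 44.0], [2.0, 11.0, 50.0]]
  50 638 [[-12.0, -7.0, 51.0], [-9.0, -1.0, 58.0], [4.0, 13.0, 65.0]]
  62 367 [[-10.0, -5.0, 62.0], [-4.0, 2.0, 66.0], [6.0, 13.0, 69.0]]
top 6
  4 6 [[21.0, -11.0, 4.0], [37.0, 13.0, 4.0], [49.0, 40.0, 5.0]]
scene 223
  4 106 [[-28.0, -23.0, 5.0], [-12.0, 22.0, 17.0], [19.0, 36.0, 19.0]]
  20 31 [[-22.0, 0.0, 20.0], [-4.0, 9.0, 25.0], [5.0, 20.0, 33.0]]
  35 32 [[-11.0, 2.0, 35.0], [-6.0, 11.0, 43.0], [5.0, 16.0, 50.0]]
  50 21 [[-11.0, 8.0, 50.0], [-5.0, 14.0, 54.0], [6.0, 18.0, 58.0]]
```

View pics/f.png

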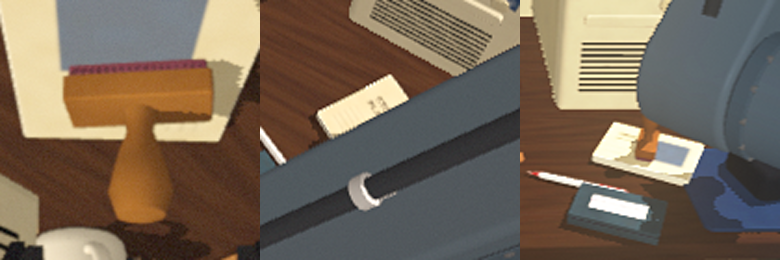

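The stamp stands upright on the memo block (wrist crop around 137,140; scene crop around 648,140). It is within a few millimetres of the middle, its top is 69 mm above the block, and the gripper is clear.

```bash
python3 -c "
from rig import robot
print(robot.hand_in())"
```

```text
the job is handed in; nothing more can be done
None
```

I've handed the job in, but it returned no verdict. At the last look the stamp stood upright on the memo block within a few mm of its middle, and the gripper was clear of it. The flap measured 1.25 rad open, past its catch, before I took the stamp; I didn't re-measure it, and the other things showed no sign of having been touched.

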